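# Load the lift tray and release its ratchet pawl

## Task

Lift the lid off the raised lift tray by its knob and lay it on the round heat diffuser plate, then stack all the sugar tins in one upright column in the middle of the tray, lying flat, squarely on one another and long sides along the tray's x direction (the level direction at right angles to the line from the tray to its winch), without dropping any. Then take the release rod, push its tip under the tab of the winch pawl and hold the pawl up with the rod (never with the fingers) until the loaded tray has sunk all the way down, and lay the rod back lengthwise on its white rest, leaving the cups, pot and jars where they stand.

Things in the scene. Friction and masses are not known exactly. Their poses are not given: they have to be found in the camera images.
- platform (a joint): height of the steel tray of the small lift: 0 = raised (held by the pawl), grows as the tray sinks, 0.0754 m = fully down on its stop. A steel stand with a rack and ratchet wheel carries the tray; once the pawl is held clear the loaded tray sinks by itself, damped, at about 20 to 40 mm/s; if the pawl drops back it catches the next tooth (every 16 mm of tray travel)
- tray_floor (a point): centre of the upper face of the tray's floor, moving with the tray (105 mm above the counter when raised, 30 mm when down). Tray inside 150 (x) x 140 (y) mm, walls 5 mm thick and 20 mm high. x points away from the robot at yaw 0, y towards the winch mechanism, z up. The ratchet wheel (radius 57 mm, axis along x) is centred 170 mm along y from the tray centre, 130 mm above the counter; a mast plate stands behind it at x = +32 to +40 mm, up to 213 mm above the counter
- pawl (a joint): angle of the ratchet pawl, a steel bar lying on top of the ratchet wheel: 0 = dropped into the teeth, grows as it is lifted (max 1.0 rad); clear of the teeth from about 0.32 rad. Its pivot (along x) lies 60 mm from the tab point, on the tray's side. Lifting takes about 1 to 3 N at the tab; it falls back by itself
- pawl_tab (a point): middle of the underside of the pawl's flat lifting tab, which juts out from the pawl towards the robot side (-x of the tray frame). Tab 46 (x) x 50 (y) x 5 mm, reaching 23 mm from this point along -x and +x; 190 mm above the counter when dropped. Below it, in front of the wheel (whose face is 23 mm in +x from this point), is free air. Axes as the tray's while the pawl is down
- lid_knob (a point): centre of the round black knob (30 mm diameter, 24 mm high) of the loose flat steel lid 164 (x) x 154 (y) x 5 mm, 0.3 kg, which starts lying on the tray's walls; the point is 29 mm above the lid's underside, the knob's lower face 17 mm above it (stem 14 mm thick below)
- rod_mid (a point): middle of the release rod, 0.12 kg: x points from the handle to the tip. Wooden handle 100 long x 16 wide x 24 mm high from x = -100 to 0 mm, then a round steel shaft, 9 mm thick, from x = 0 to its tip at +100 mm; shaft axis and this point lie half-way up the handle (12 mm above its underside)
- rest: flat white ceramic spoon rest fixed on the counter, 70 (x) x 220 (y) x 6 mm high, on which the rod lies lengthwise; origin at the centre of its underside
- diffuser: round dark steel heat diffuser plate fixed on the counter, 210 mm diameter, 10 mm high, with a flat wire handle 90 mm long on its +y side (no obstacle); origin at the centre of its underside
- tin0_mid (a point): closed plain metal sugar tin, a flat box 90 (its x) x 60 (its y) x 45 (z) mm, 0.22 kg, with a dark seam round it near the top; the point is its centre, half-way up. 2 to 4 of the tins are present
- tin1_mid (a point): closed plain metal sugar tin, a flat box 90 (its x) x 60 (its y) x 45 (z) mm, 0.22 kg, with a dark seam round it near the top; the point is its centre, half-way up. 2 to 4 of the tins are present
- tin2_mid (a point): closed plain metal sugar tin, a flat box 90 (its x) x 60 (its y) x 45 (z) mm, 0.22 kg, with a dark seam round it near the top; the point is its centre, half-way up. 2 to 4 of the tins are present
- tin3_mid (a point): closed plain metal sugar tin, a flat box 90 (its x) x 60 (its y) x 45 (z) mm, 0.22 kg, with a dark seam round it near the top; the point is its centre, half-way up. 2 to 4 of the tins are present
- cup_a: bystander: handleless white cup, 76 mm diameter, 70 mm high; origin under its base
- cup_b: bystander: handleless white cup standing beside the tins, 76 mm diameter, 70 mm high; origin under its base
- coffee_pot: bystander: round waisted aluminium coffee pot, 100 mm diameter, 160 mm high; origin under its base
- jar: bystander: glass jar with steel cap, 70 mm diameter, 100 mm high; origin under its base
- spice: bystander: brown glass spice jar, 48 mm diameter, 110 mm high; origin under its base
Things that resemble listed ones, but are neither listed nor needed, are in the scene too. Of the things like the part that bears rod_mid, leave any that is pink or purple; of the rest the larger one is meant.

How it is judged:
By the outcome, as a careful person would: the job done as asked, in the order asked, and still so for the second after the job is handed in, with the robot touching nothing.
Of tin0, tin1, tin2, tin3 only 2 to 4 are there at a start; the rules pass over those that are not, and their reading is None.
At some moment in a run one of lid, rod may be knocked a few centimetres aside while the robot is not near it.
It also fails if it takes over 210 s, if anything falls off the work surface, if the arm or the gripper's body presses on something with over 40 N, if the wrist force passes 120 N, or if a joint passes its speed limit or range.

## Robot

A 6-joint arm with a two-finger parallel gripper is mounted at the origin on the work surface. World frame = base frame: x ahead of the robot, y to its left, z up, the work surface at z = 0. Lengths are in m, angles in rad, forces in N, time in s.
With the tool pointing down it reaches from about 0.375 to 0.975 m from the base axis. Payload 3.8 kg.
Tool frame: the origin (TCP) lies on the mounting face of the last link; the fingertips stand 173 mm ahead of it and the grasp point (between the pads) lies 155 mm ahead of it; z points along the fingers, y is the direction in which the jaws open and shut (so a half turn about z gives the same grasp; the last joint's range is limited). The gripper opens to 85 mm and grips with 20 to 120 N. Pads are 22 mm wide; open, the fingers measure 114 mm over their backs; the gripper's body (76 mm by 85 mm) begins 54 mm behind the grasp point. The pads swing forward as they close: fully open they stand 13 mm farther back than shut.
Start: joints at [-0.037, 0.264, 1.604, -0, 1.274, -0.037], TCP at [0.675, -0, 0.405] pointing down, gripper open.
Joint ranges: [-2.63, 2.63], [-0.94, 2.18], [0.31, 2.57], [-1.31, 4.45], [0, 2.66], [-2.55, 2.55]. Speed limits (rad/s): [2.57, 2.57, 3.14, 3.14, 3.14, 3.14].

## Interface

Orientations are given as a rotation vector (axis times angle).
In Python, from workcell import bot gives the robot as it stands.
- The arm moves only by the shell command python3 -m jog 'ROWS' [FORCE]. ROWS is JSON, a list that holds one entry, the list of rows, each a list of 7 numbers: the closure, from 0 (fully open) to 1 (shut), then the shift along the tool's x, y, z in cm, then the turn, a rotation vector about the tool's x, y, z in rad. A call has 1 to 12 rows; each row is the pose to reach, as a shift and turn from the pose commanded when the call began, along the tool's axes at that moment; what a row does not reach only later rows make up. A row lasts 1/8 s, in which the tool goes at most 62.5 mm and 10.7 degrees, less where a joint would pass 70% of its speed; a pose out of reach is approached as far as the arm can. A call with a gripper value outside its range is refused whole. The fingers move at their own pace and stop on an object; FORCE is the grip in N (left out, the last holds). Time passes only in rows, so rows that repeat a pose let the fingers close. It gives the time, the measured TCP pose, the force and the opening at its end, in the units of the state.
- bot.read_state(): the state, without advancing time (a new reading comes with each control period).
- bot.read_camera(name): name is "scene" or "side" or "wrist"; returns the picture (480x640x3 uint8, red, green, blue); there is no depth.
- bot.camera_model(name): a dict with "intrinsics" (3x3 intrinsics, pixels), "k1" (the pictures are not rectified: a ray, as slopes to the right and down, at radius r is drawn at 1 + k1 r^2 times it, then the intrinsics apply), "rvec" (rotation vector, rad) and "tvec" (3), from world to camera coordinates, as OpenCV has them. Camera axes: x right, y down, z forward; pixel columns grow to the right and rows downward; lengths in m; the calibration is good to about 2 mm. A picture is of the moment at which its call begins: read the wrist's pose just before it. camera_model takes no time and is no camera call; for the wrist camera it gives the pose at the moment of the call.
- bot.finish_job(): hands the job in, once; it reports no verdict.
The state is a dict: "time": time; "q": joint angles; "joint_vel": joint speeds; "joint_torque": joint torques, N m; "tool_pos": TCP position; "tcp_rot": TCP orientation; "wrist_force": force on the tool from outside, world axes, zero at the start; "torque": the same for the moment, N m; "width": opening from 0.0 (shut) to 1.0 (fully open).
Only numpy, scipy, OpenCV 4.12 (cv2) and the standard library are available. Lean on these libraries where they do the work, as an engineer would, in place of code of your own. Each camera call takes 0.05 s, during which the arm holds its last target.

## Working session

There is one attempt and no reset: what is moved stays moved. The work goes in short steps, Python scripts to look and compute and a shell command to move; the robot and the scene stay as the last step left them, time stands still between calls to the robot, and variables do not carry over. Pictures are saved under pics/ and viewed, and the job is handed in when it is done.

```bash
ls; mkdir -p pics; python3 - <<'E'
from workcell import bot
import cv2
s=bot.read_state();print(s)
for n in ("scene","side","wrist"):
    m=bot.camera_model(n);print(n,m)
    im=bot.read_camera(n);cv2.imwrite(f"pics/{n}0.png",im[:,:,::-1])
E
```

```text
pics
{'time': 0.0, 'q': array([-3.68955667e-02,  2.64768960e-01,  1.60539557e+00,  5.97592844e-06,
        1.27368183e+00, -3.69191512e-02]), 'joint_vel': array([-1.31829900e-04,  1.63845365e-05, -6.80042276e-04,  1.58247041e-03,
       -8.24310465e-04, -6.50550911e-04]), 'joint_torque': array([ 6.10465631e-04, -5.15121067e+01, -3.67308676e+01, -4.07824507e-05,
        1.31324201e-02,  1.46811578e-05]), 'tool_pos': array([6.74654497e-01, 1.48931819e-05, 4.03339279e-01]), 'tcp_rot': array([-2.22024618, -2.22029464,  0.00240132]), 'wrist_force': array([ 0.08950812, -0.8395759 , -0.30815053]), 'torque': array([-0.02384593,  0.00859512, -0.02924995]), 'width': 1.0008514478979444}
scene {'intrinsics': array([[573.44384605,   0.        , 321.83976428],
       [  0.        , 573.44384605, 232.76387889],
       [  0.        ,   0.        ,   1.        ]]), 'k1': -0.06730200767251725, 'rvec': array([ 2.1223451 ,  1.28777611, -0.47298984]), 'tvec': array([-0.22944626, -0.24276044,  1.94219407])}
side {'intrinsics': array([[544.38155206,   0.        , 320.24234136],
       [  0.        , 544.38155206, 234.46939283],
       [  0.        ,   0.        ,   1.        ]]), 'k1': -0.09744969710307494, 'rvec': array([ 0.67616049, -2.36241037,  1.42422101]), 'tvec': array([0.40362323, 0.2381856 , 1.22941468])}
wrist {'intrinsics': array([[362.25435304,   0.        , 323.53170734],
       [  0.        , 362.25435304, 241.10522852],
       [  0.        ,   0.        ,   1.        ]]), 'k1': -0.022066966388211533, 'rvec': array([-2.81902829e+00, -8.20402077e-04,  2.57978881e-03]), 'tvec': array([-0.67487311, -0.04197495,  0.38080462])}
```

View pics/scene0.png

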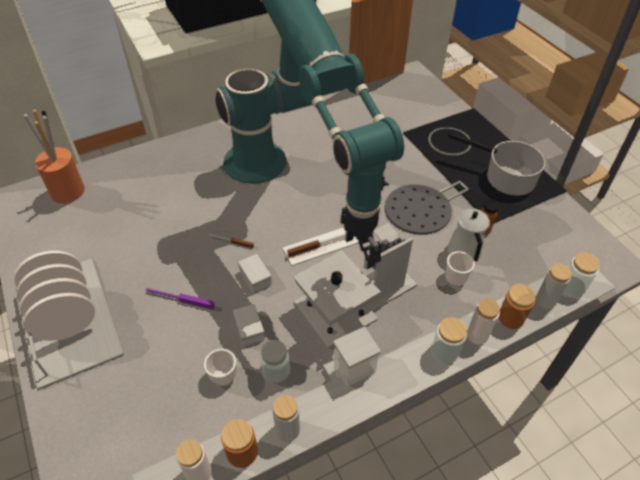

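View pics/side0.png

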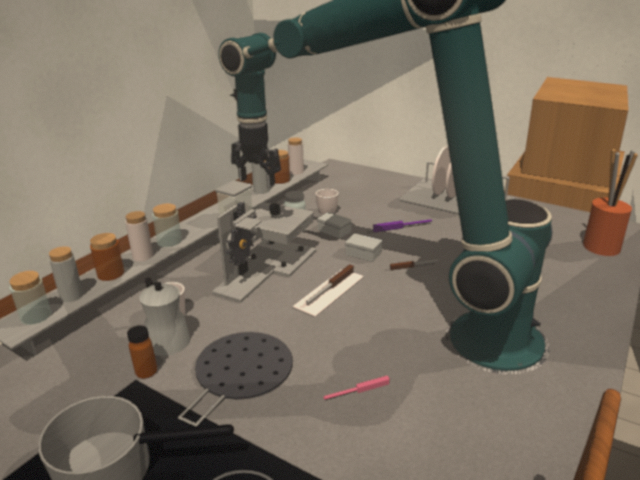

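View pics/wrist0.png

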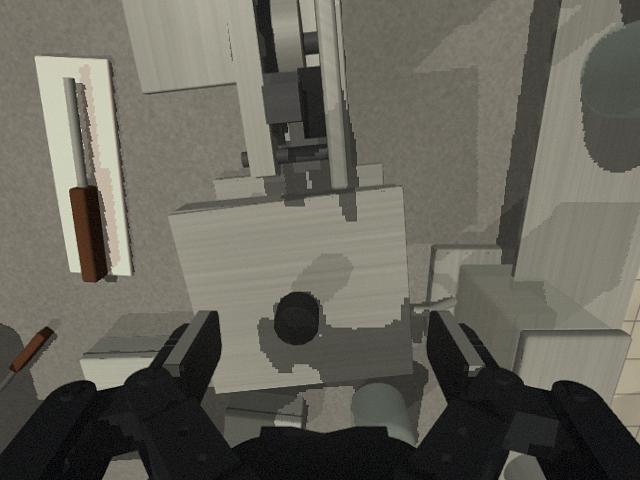

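```bash
cat > h.py <<'E'
from workcell import bot
import cv2, numpy as np
from scipy.spatial.transform import Rotation as R
def cam(n): 
    m=bot.camera_model(n); return m
def ray(m,uv):
    K=m["intrinsics"]; d=np.array([m["k1"],0,0,0,0.])
    p=cv2.undistortPoints(np.array([[uv]],float),K,d)[0,0]
    Rm=R.from_rotvec(m["rvec"]).as_matrix(); c=-Rm.T@m["tvec"]; v=Rm.T@np.array([p[0],p[1],1]); return c,v
def onz(m,uv,z):
    c,v=ray(m,uv); return c+v*(z-c[2])/v[2]
def proj(m,P):
    d=np.array([m["k1"],0,0,0,0.])
    return cv2.projectPoints(np.array(P,float).reshape(-1,1,3),m["rvec"],m["tvec"],m["intrinsics"],d)[0][:,0]
def crop(im,x0,y0,x1,y1,f,name):
    c=cv2.resize(im[y0:y1,x0:x1],None,fx=f,fy=f,interpolation=cv2.INTER_CUBIC); cv2.imwrite(name,c)
E
python3 - <<'E'
from h import *
s=cv2.imread("pics/scene0.png");crop(s,200,200,420,400,3.5,"pics/s0c.png")
s=cv2.imread("pics/side0.png");crop(s,200,130,460,310,3,"pics/d0c.png")
E
```

```text
(no output)
```

View pics/s0c.png

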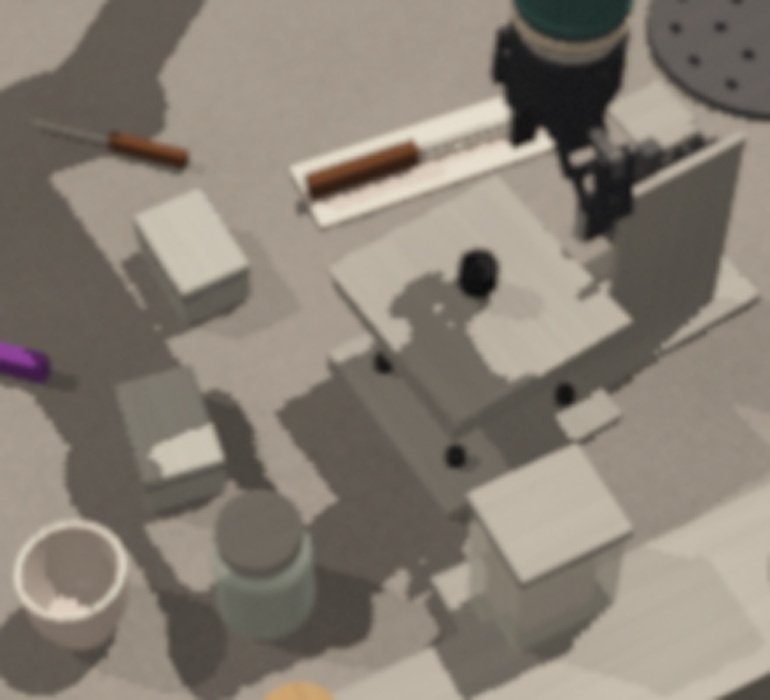

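View pics/d0c.png

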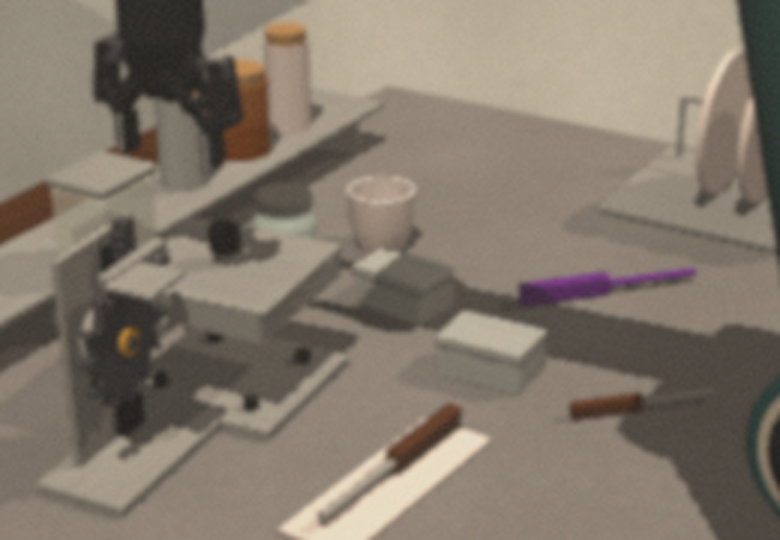

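```bash
python3 - <<'E'
from h import *
m=dict(cam("wrist"))
s=cam("scene");d=cam("side")
print("lid corners",[onz(m,p,.13).round(4) for p in [(170,212),(403,186),(412,373),(215,395)]])
print("knob w",onz(m,(297,318),.154), "scene",onz(s,(336,278),.154),"side",onz(d,(275,209),.154))
print("tinA scene top corners",[onz(s,(200+x/3.5,200+y/3.5),.045).round(3) for x,y in [(135,222),(203,190),(250,265),(182,295)]])
print("tinB",[onz(s,(200+x/3.5,200+y/3.5),.045).round(3) for x,y in [(117,382),(182,366),(224,460),(148,478)]])
print("tower top",[[onz(s,(200+x/3.5,200+y/3.5),z).round(3) for x,y in [(467,495),(575,447),(632,528),(525,583)]] for z in(.09,.135)])
print("rest",[onz(m,p,.006).round(3) for p in[(36,56),(108,60),(132,275),(70,272)]])
print("rod: handle end,joint,tip",[onz(m,p,.03).round(3) for p in[(93,280),(83,187)]],onz(m,(69,80),.0225).round(3))
print("rodtip side", onz(d,(200+322/3,130+520/3),.018))
print("cam",-R.from_rotvec(m["rvec"]).as_matrix().T@m["tvec"])
print("diff",onz(s,(419,208),.01),onz(d,(244,363),.01))
E
```

```text
lid corners [array([0.5688, 0.0209, 0.13  ]), array([0.7289, 0.039 , 0.13  ]), array([ 0.7469, -0.1128,  0.13  ]), array([ 0.585 , -0.1353,  0.13  ])]
knob w [ 0.65703272 -0.04804129  0.154     ] scene [ 0.65775458 -0.047433    0.154     ] side [ 0.65091994 -0.04278135  0.154     ]
tinA scene top corners [array([ 0.419, -0.223,  0.045]), array([ 0.414, -0.162,  0.045]), array([ 0.5  , -0.16 ,  0.045]), array([ 0.502, -0.218,  0.045])]
tinB [array([ 0.554, -0.293,  0.045]), array([ 0.563, -0.244,  0.045]), array([ 0.652, -0.249,  0.045]), array([ 0.641, -0.304,  0.045])]
tower top [[array([ 0.782, -0.12 ,  0.09 ]), array([ 0.783, -0.034,  0.09 ]), array([ 0.856, -0.032,  0.09 ]), array([ 0.859, -0.118,  0.09 ])], [array([ 0.804, -0.134,  0.135]), array([ 0.805, -0.051,  0.135]), array([ 0.876, -0.049,  0.135]), array([ 0.879, -0.131,  0.135])]]
rest [array([0.407, 0.14 , 0.006]), array([0.475, 0.135, 0.006]), array([ 0.462, -0.082,  0.006]), array([ 0.392, -0.078,  0.006])]
rod: handle end,joint,tip [array([ 0.434, -0.077,  0.03 ]), array([0.444, 0.021, 0.03 ])] [0.445 0.117 0.023]
rodtip side [0.43475526 0.12707326 0.018     ]
cam [0.67560638 0.08108927 0.37336396]
diff [0.4463845  0.36815128 0.01      ] [0.43363052 0.37385025 0.01      ]
```

```bash
python3 -m jog '[[[0,5,0,-4,0,0,0],[0,10,0,-8,0,0,0],[0,13,0,-10,0,0,0],[0,13,0,-10,0,0,0],[0,13,0,-10,0,0,0]]]' 40; python3 - <<'E'
from h import *
import pickle
m=cam("wrist");im=bot.read_camera("wrist");cv2.imwrite("pics/w1.png",im[:,:,::-1])
pickle.dump(dict(m),open("w1.pkl","wb"))
im=bot.read_camera("scene")[:,:,::-1];crop(im,200,180,440,400,3.3,"pics/s1c.png")
E
```

```text
time: 0.78
tool_pos: [0.6748, 0.1296, 0.5034]
tcp_rot: [-2.221, -2.221, 0.003]
wrist_force: [0.1, -0.4, -1.0]
width: 1.001
```

View pics/w1.png

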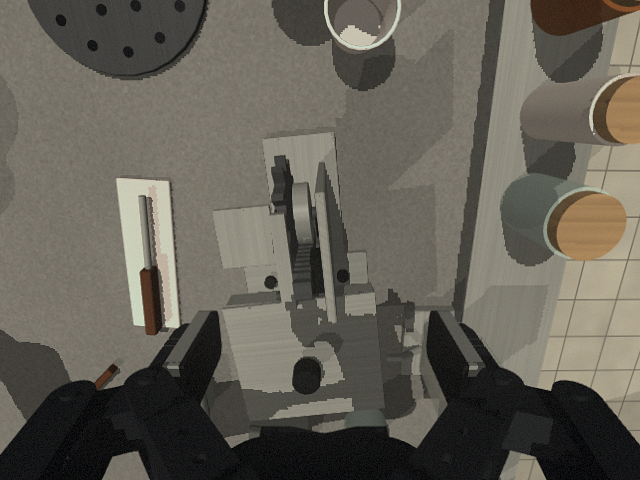

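View pics/s1c.png

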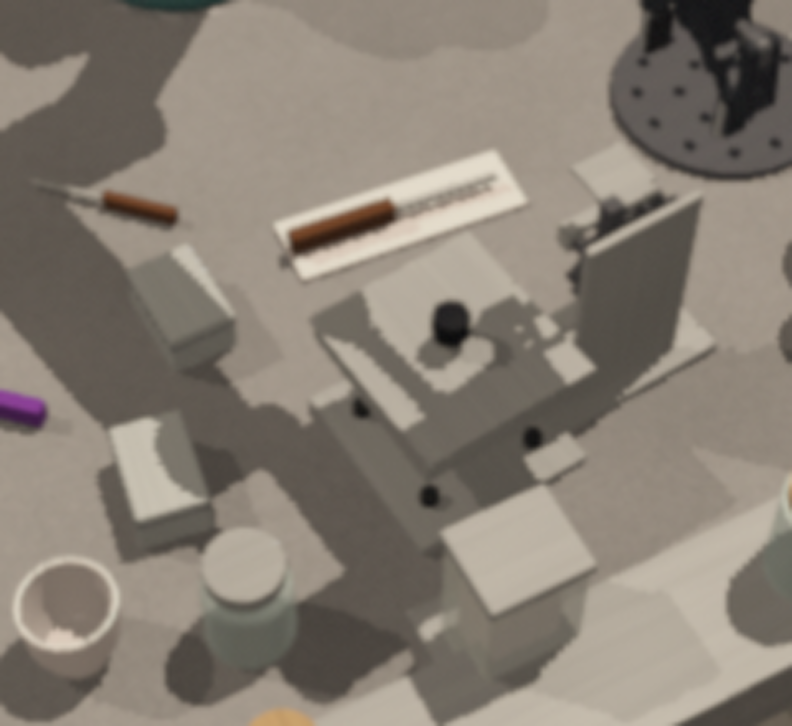

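```bash
python3 - <<'E'
from h import *
import pickle
from scipy.optimize import least_squares
m=pickle.load(open("w1.pkl","rb"));s=cam("scene");d=cam("side")
print("knob",onz(m,(306,374),.154))
print("lid far edge",[onz(m,p,.13).round(4) for p in[(222,308),(376,290)]])
print("tab",[onz(m,p,.195).round(4) for p in[(213,210),(269,205),(277,265),(220,271)]])
print("rest",[onz(m,p,.006).round(4) for p in[(117,178),(170,181),(178,328),(132,325)]])
print("rod end,joint,tip",[onz(m,p,.03).round(4) for p in[(153,334),(149,268)]],onz(m,(143,196),.0225).round(4))
for n,c in(("scene",s),("side",d)):
    im=cv2.imread(f"pics/{n}0.png");g=cv2.cvtColor(im,cv2.COLOR_BGR2GRAY).astype(float)
    g=cv2.GaussianBlur(g,(0,0),1.)
    t=np.linspace(0,2*np.pi,180)
    def cost(p):
        def samp(r): 
            q=proj(c,np.c_[p[0]+r*np.cos(t),p[1]+r*np.sin(t),0*t+.01]).astype(np.float32)
            return cv2.remap(g.astype(np.float32),q[:,0].copy(),q[:,1].copy(),cv2.INTER_LINEAR)[:,0]
        return -np.mean(np.clip(samp(.112)-samp(.098),-30,60))
    best=min((cost((x,y)),x,y) for x in np.arange(.41,.47,.002) for y in np.arange(.34,.4,.002));print(n,best)
E
```

```text
knob [ 0.65666682 -0.0453909   0.154     ]
lid far edge [array([0.5668, 0.0201, 0.13  ]), array([0.7301, 0.0417, 0.13  ])]
tab [array([0.5881, 0.1432, 0.195 ]), array([0.6325, 0.1472, 0.195 ]), array([0.6367, 0.0965, 0.195 ]), array([0.5889, 0.091 , 0.195 ])]
rest [array([0.4074, 0.14  , 0.006 ]), array([0.4762, 0.1359, 0.006 ]), array([ 0.4586, -0.0826,  0.006 ]), array([ 0.3901, -0.078 ,  0.006 ])]
rod end,joint,tip [array([ 0.4325, -0.0776,  0.03  ]), array([0.4427, 0.024 , 0.03  ])] [0.4462 0.1196 0.0225]
scene (np.float32(-47.666965), np.float64(0.446), np.float64(0.36200000000000004))
side (np.float32(-45.85381), np.float64(0.434), np.float64(0.37400000000000005))
```

```bash
python3 -m jog '[[[0.2,-5,-0.5,1,0,0,0],[0.4,-10.5,-1,3,0,0,0],[0.4,-15,-1.5,6,0,0,0],[0.4,-17.7,-1.8,8.5,0,0,0],[0.4,-17.7,-1.8,9,0,0,0],[0.4,-17.7,-1.8,9,0,0,0]]]'; python3 - <<'E'
from h import *
m=cam("wrist");im=bot.read_camera("wrist");cv2.imwrite("pics/w2.png",im[:,:,::-1])
print([onz(m,p,.154).round(4) for p in [(306,374)]])
E
```

```text
time: 1.62
tool_pos: [0.6568, -0.0474, 0.4138]
tcp_rot: [-2.222, -2.219, 0.001]
wrist_force: [1.0, 1.1, 0.4]
width: 0.597
[array([ 0.6438, -0.1499,  0.154 ])]
```

View pics/w2.png

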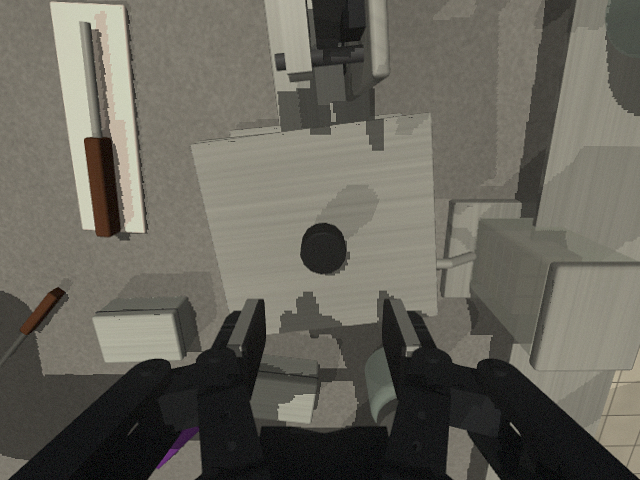

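```bash
python3 - <<'E'
from h import *
m=cam("wrist")
print(onz(m,(323,248),.16),"lid",[onz(m,p,.13).round(4) for p in[(191,144),(431,113),(437,315)]])
print("tinA",[onz(m,p,.045).round(4) for p in[(93,317),(174,309),(184,358),(103,363)]])
print("plate",[onz(m,p,z).round(4) for z in (0,.1) for p in[(450,199),(521,201),(443,297)]])
E
```

```text
[ 0.6578501  -0.04553505  0.16      ] lid [array([0.5677, 0.0192, 0.13  ]), array([0.7298, 0.0391, 0.13  ]), array([ 0.7488, -0.113 ,  0.13  ])]
tinA [array([ 0.4106, -0.1651,  0.045 ]), array([ 0.4998, -0.155 ,  0.045 ]), array([ 0.5027, -0.2165,  0.045 ]), array([ 0.4097, -0.224 ,  0.045 ])]
plate [array([ 0.795 , -0.0462,  0.    ]), array([ 0.8729, -0.0482,  0.    ]), array([ 0.7997, -0.164 ,  0.    ]), array([ 0.7594, -0.0253,  0.1   ]), array([ 0.8171, -0.0268,  0.1   ]), array([ 0.7629, -0.1124,  0.1   ])]
```

```bash
python3 -m jog '[[[0.4,0.1,0.1,5,0,0,0],[0.4,0.1,0.1,9,0,0,0],[0.4,0.1,0.1,10.2,0,0,0],[0.4,0.1,0.1,10.2,0,0,0],[1,0.1,0.1,10.2,0,0,0],[1,0.1,0.1,10.2,0,0,0],[1,0.1,0.1,10.2,0,0,0],[1,0.1,0.1,10.2,0,0,0],[1,0.1,0.1,10.2,0,0,0],[1,0.1,0.1,8,0,0,0],[1,0.1,0.1,5,0,0,0],[1,0.1,0.1,5,0,0,0]]]' 60; python3 - <<'E'
from h import *
m=cam("wrist");im=bot.read_camera("wrist");cv2.imwrite("pics/w3.png",im[:,:,::-1])
E
```

```text
time: 3.18
tool_pos: [0.6594, -0.0462, 0.3687]
tcp_rot: [2.217, 2.217, 0.008]
wrist_force: [-0.5, -0.2, -3.3]
width: 0.333
```

View pics/w3.png

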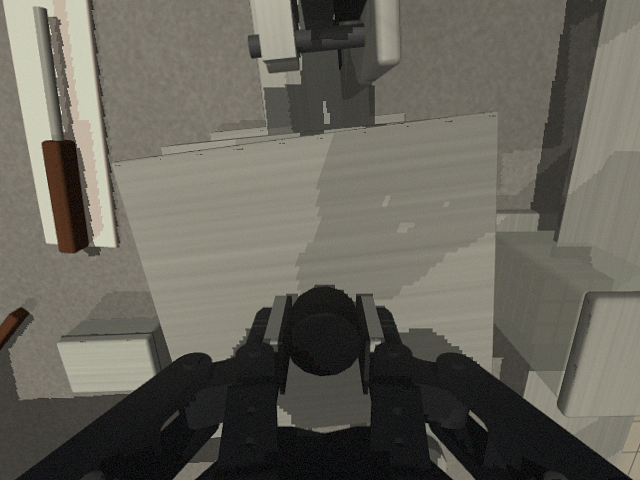

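```bash
python3 -m jog '[[[1,0,-5,-2,0,0,0],[1,0,-10.5,-3,0,0,0],[1,1,-16,-3,0,0,0],[1,5,-20,-3,0,0,0],[1,10,-21.9,-3,0,0,0],[1,15,-21.9,-3,0,0,0],[1,20,-21.9,-3,0,0,0],[1,25,-21.9,-3,0,0,0],[1,30,-21.9,-3,0,0,0],[1,30,-21.9,-3,0,0,0],[1,30,-21.9,-3,0,0,0]]]'; python3 - <<'E'
from h import *
import pickle
c=pickle.load(open("w1.pkl","rb"))
im=cv2.imread("pics/w1.png");g=cv2.cvtColor(im,cv2.COLOR_BGR2GRAY).astype(np.float32)
t=np.linspace(-2.6,-.5,120)
def cost(p):
        def samp(r): 
            q=proj(c,np.c_[p[0]+r*np.cos(t),p[1]+r*np.sin(t),0*t+.01]).astype(np.float32)
            ok=(q[:,1]>0)&(q[:,1]<479)&(q[:,0]>0)
            return cv2.remap(g,q[:,0].copy(),q[:,1].copy(),cv2.INTER_LINEAR)[:,0],ok
        a,o1=samp(.110);b,o2=samp(.100);o=o1&o2
        return -np.mean(np.clip(a-b,-30,60)[o])
print(min((cost((x,y)),x,y) for x in np.arange(.41,.47,.002) for y in np.arange(.34,.4,.002)))
m=cam("wrist");im=bot.read_camera("wrist");cv2.imwrite("pics/w4.png",im[:,:,::-1])
E
```

```text
time: 4.6
tool_pos: [0.4385, 0.2537, 0.3931]
tcp_rot: [-2.22, -2.222, 0.005]
wrist_force: [-0.0, -0.2, -2.1]
width: 0.33
(np.float32(-57.42892), np.float64(0.442), np.float64(0.36200000000000004))
```

View pics/w4.png

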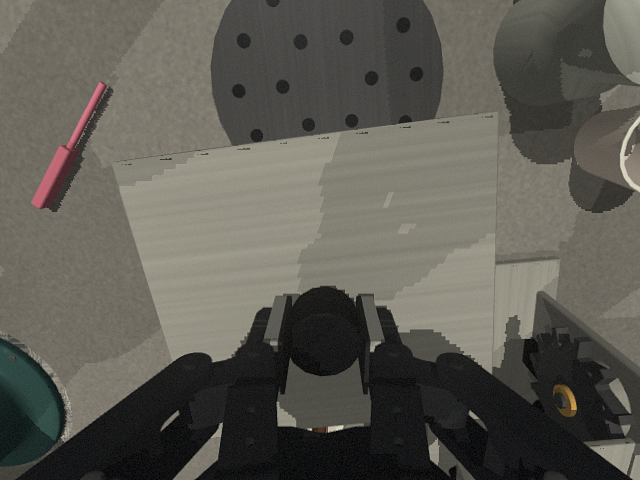

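```bash
python3 - <<'E'
from h import *
im=bot.read_camera("scene")[:,:,::-1];crop(im,380,150,560,310,4,"pics/s4c.png")
im=bot.read_camera("side")[:,:,::-1];crop(im,80,230,340,430,3,"pics/d4c.png")
E
```

```text
(no output)
```

View pics/s4c.png

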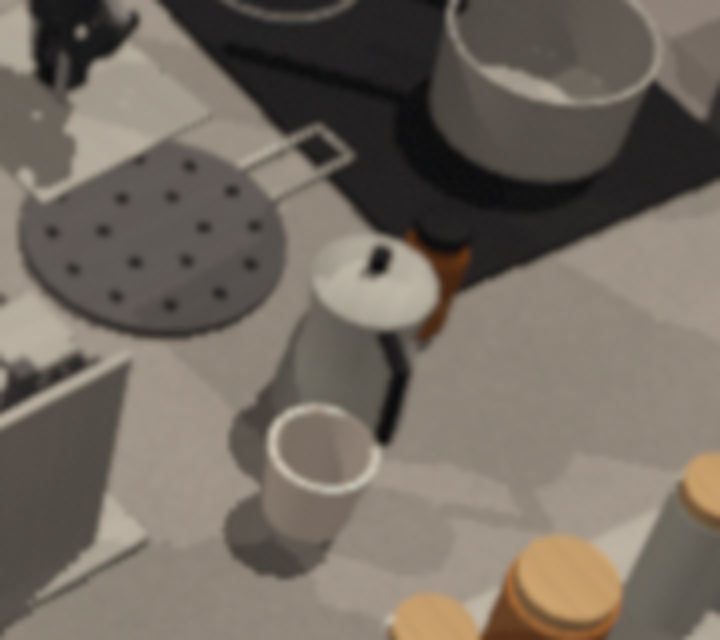

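View pics/d4c.png

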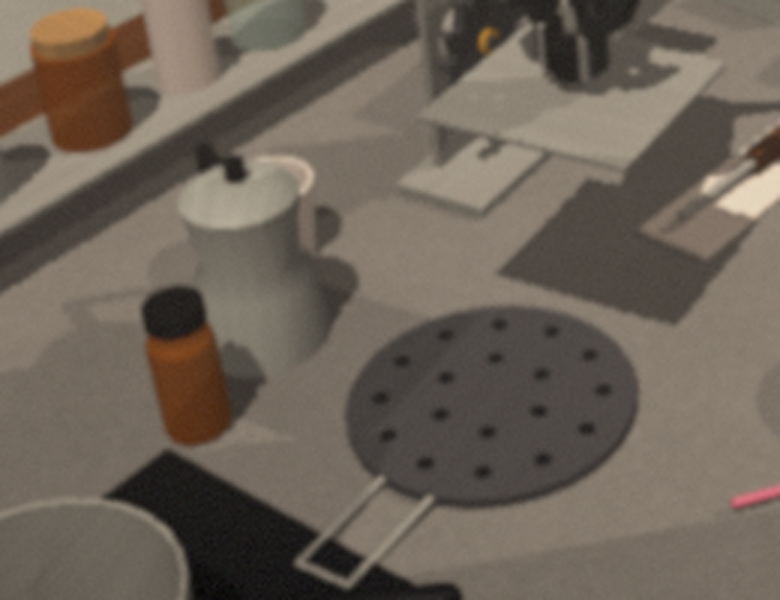

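```bash
python3 -m jog '[[[1,5,0.3,0,0,0,0],[1,10.9,0.3,1,0,0,0],[1,10.9,0.3,6,0,0,0],[1,10.9,0.3,11,0,0,0],[1,10.9,0.3,15,0,0,0],[1,10.9,0.3,17.5,0,0,0],[1,10.9,0.3,18.5,0,0,0],[1,10.9,0.3,19,0,0,0],[1,10.9,0.3,19.2,0,0,0],[1,10.9,0.3,19.2,0,0,0]]]'
```

```text
time: 6.0
tool_pos: [0.4425, 0.3633, 0.2038]
tcp_rot: [2.221, 2.221, 0.003]
wrist_force: [-1.0, -0.4, -2.3]
width: 0.324
```

```bash
python3 -m jog '[[[1,0,0,0.3,0,0,0],[1,0,0,0.5,0,0,0],[1,0,0,0.6,0,0,0],[1,0,0,0.7,0,0,0],[1,0,0,0.7,0,0,0]]]'
```

```text
time: 6.62
tool_pos: [0.4428, 0.3636, 0.2011]
tcp_rot: [2.221, 2.221, 0.002]
wrist_force: [-9.8, -8.1, 27.7]
width: 0.332
```

```bash
python3 -m jog '[[[1,0,0,-0.3,0,0,0],[0.6,0,0,-0.3,0,0,0],[0.4,0,0,-0.3,0,0,0],[0.4,0,0,-0.3,0,0,0],[0.4,0,0,-0.3,0,0,0],[0.4,0,0,-2,0,0,0],[0.4,0,0,-6,0,0,0],[0.4,0,0,-11,0,0,0],[0.4,0,0,-16,0,0,0],[0.4,0,0,-16,0,0,0]]]';python3 - <<'E'
from h import *
im=bot.read_camera("wrist")[:,:,::-1];cv2.imwrite("pics/w5.png",im)
im=bot.read_camera("side")[:,:,::-1];crop(im,80,230,340,430,3,"pics/d5c.png")
E
```

```text
time: 7.88
tool_pos: [0.4437, 0.3643, 0.363]
tcp_rot: [2.22, 2.22, 0.019]
wrist_force: [0.5, 0.7, 0.3]
width: 0.603
```

View pics/d5c.png

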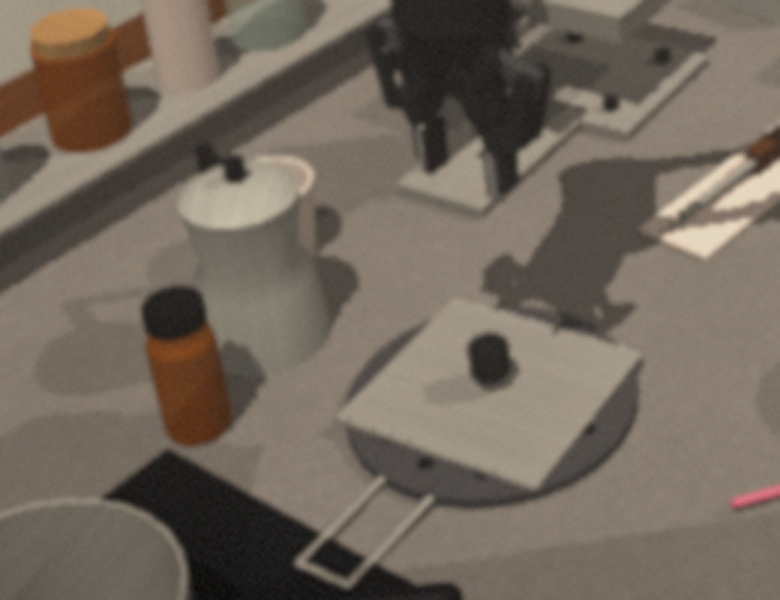

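View pics/w5.png

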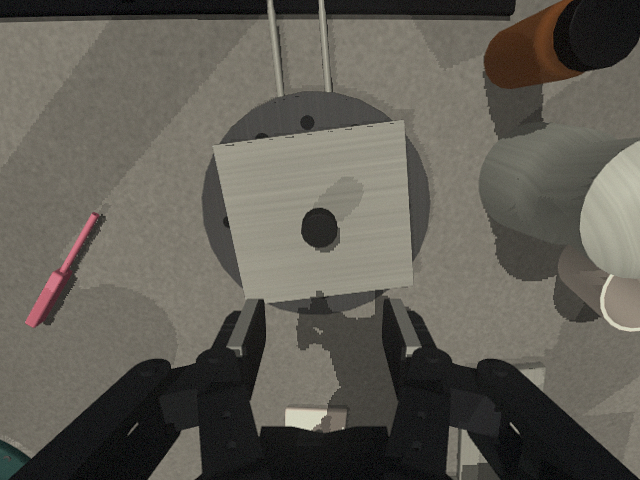

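```bash
python3 -m jog '[[[0.2,-5,0.1,0,0,0,-0.15],[0,-10.5,0.2,0,0,0,-0.32],[0,-16,0.3,0,0,0,-0.49],[0,-22,0.5,0,0,0,-0.66],[0,-28,0.6,0,0,0,-0.83],[0,-34,0.7,0,0,0,-1.0],[0,-40,0.8,0,0,0,-1.17],[0,-46,1,0,0,0,-1.34],[0,-52,1.2,0,0,0,-1.51],[0,-55.4,1.2,0,0,0,-1.65],[0,-55.4,1.2,0,0,0,-1.65],[0,-55.4,1.2,0,0,0,-1.65]]]';python3 - <<'E'
from h import *
s=bot.read_state();print(R.from_rotvec(s["tcp_rot"]).as_matrix().round(3),s["tool_pos"])
m=cam("wrist");print(m["rvec"],m["tvec"])
im=bot.read_camera("wrist")[:,:,::-1];cv2.imwrite("pics/w6.png",im)
E
```

```text
time: 9.48
tool_pos: [0.4532, -0.1918, 0.3539]
tcp_rot: [0.119, -3.136, -0.003]
wrist_force: [0.6, 0.3, -0.7]
width: 1.0
[[-0.997 -0.076 -0.003]
 [-0.076  0.997  0.002]
 [ 0.003  0.002 -1.   ]] [ 0.45317741 -0.19180387  0.35390791]
[-1.97505941 -2.13121864 -0.34629823] [ 0.22563644 -0.44033995  0.19580391]
```

View pics/w6.png

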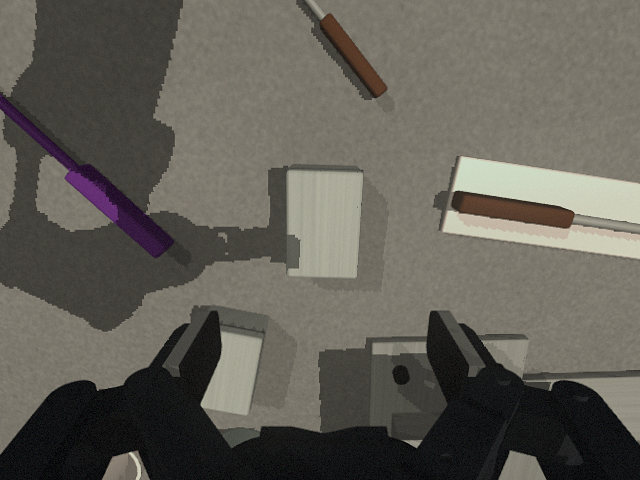

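```bash
python3 - <<'E'
from h import *
m=cam("wrist")
P=np.array([onz(m,p,.045)[:2] for p in[(287,169),(363,171),(357,278),(287,276)]]);print(P.round(4),P.mean(0))
for a,b in((0,3),(1,2)): v=P[a]-P[b];print(np.degrees(np.arctan2(-v[1],-v[0])),np.linalg.norm(v))
P=np.array([onz(m,p,.045)[:2] for p in[(216,322),(264,332),(247,415)]]);print(P.round(4))
E
```

```text
[[ 0.4094 -0.2221]
 [ 0.4065 -0.1642]
 [ 0.4954 -0.1593]
 [ 0.4981 -0.2181]] [ 0.45236269 -0.19095262]
2.622035561616112 0.08875803926246917
3.1392873855782875 0.08910092779131598
[[ 0.5469 -0.2784]
 [ 0.5537 -0.236 ]
 [ 0.6482 -0.2503]]
```

```bash
python3 -m jog '[[[0,0,0.1,5,0,0,0.026],[0,0,0.1,10,0,0,0.026],[0,0,0.1,14.5,0,0,0.026],[0,0,0.1,16.9,0,0,0.026],[0,0,0.1,16.9,0,0,0.026],[0.6,0,0.1,16.9,0,0,0.026],[1,0,0.1,16.9,0,0,0.026],[1,0,0.1,16.9,0,0,0.026],[1,0,0.1,16.9,0,0,0.026],[1,0,0.1,16.9,0,0,0.026]]]' 60
```

```text
time: 10.78
tool_pos: [0.4551, -0.1904, 0.1886]
tcp_rot: [-0.083, 3.137, -0.002]
wrist_force: [-0.3, 2.4, 6.8]
width: 0.689
```

```bash
python3 -m jog '[[[1,0,0,-2,0,0,0],[1,0,0,-7,0,0,0],[1,0,0,-13,0,0,0],[1,-3,1,-18,0,0,-0.03],[1,-8,3,-22,0,0,-0.08],[1,-14,5,-23,0,0,-0.08],[1,-20,8,-23,0,0,-0.08],[1,-25,10.5,-23,0,0,-0.08],[1,-29,12.5,-23,0,0,-0.08],[1,-29,12.5,-23,0,0,-0.08],[1,-29,12.5,-23,0,0,-0.08]]]';python3 - <<'E'
from h import *
import pickle
s=bot.read_state();print(s["tool_pos"],R.from_rotvec(s["tcp_rot"]).as_matrix().round(3)[:2,:2])
m=cam("wrist");pickle.dump(dict(m),open("w7.pkl","wb"))
im=bot.read_camera("wrist")[:,:,::-1];cv2.imwrite("pics/w7.png",im)
im=bot.read_camera("scene")[:,:,::-1];crop(im,200,200,420,400,3.5,"pics/s7c.png")
E
```

```text
time: 12.15
tool_pos: [0.7364, -0.0498, 0.4158]
tcp_rot: [0.209, -3.132, 0.0]
wrist_force: [0.2, -0.5, -1.1]
width: 0.689
[ 0.73640441 -0.04981217  0.41576568] [[-0.991 -0.133]
 [-0.133  0.991]]
```

View pics/w7.png

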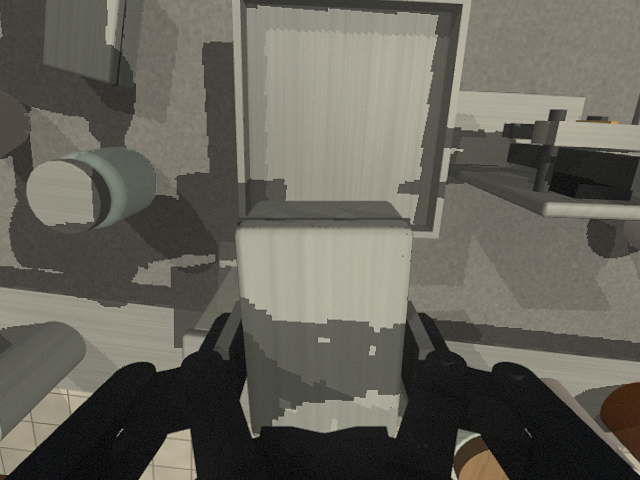

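View pics/s7c.png

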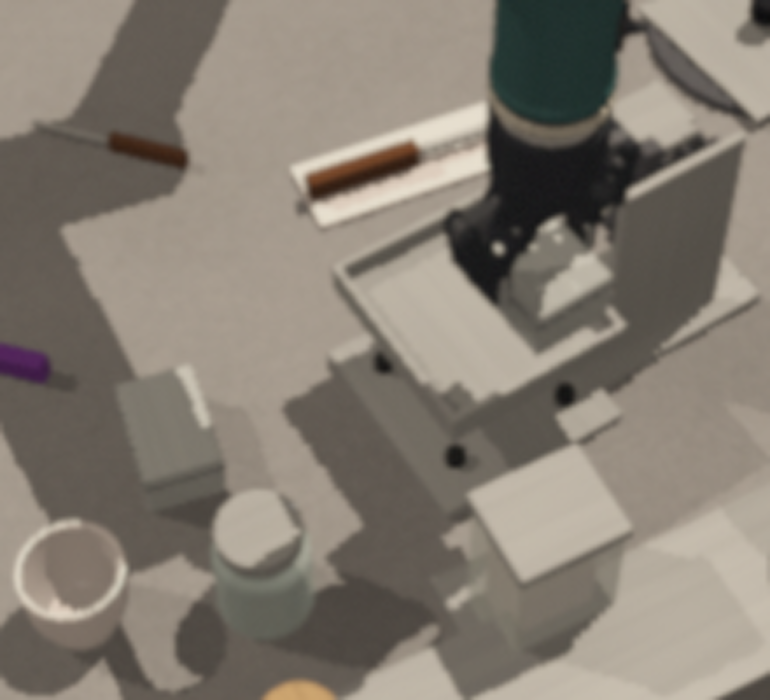

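```bash
python3 - <<'E'
from h import *
import pickle
m=pickle.load(open("w7.pkl","rb"));s=cam("scene")
f=lambda l,z,c=m:print([onz(c,p,z)[:2].round(4).tolist() for p in l])
f([(234,5),(242,200),(469,3),(437,237)],.125)
f([(248,7),(446,12)],.105)
f([(200+x/3.5,200+y/3.5) for x,y in[(333,268),(455,410),(630,318)]],.125,s)
# finger/tin in hand: tin top z
st=bot.read_state();z=st["tool_pos"][2]-.1886+.045;print(z)
f([(238,223),(411,222)],z)
th=np.radians(7.5);c=np.array([.657,-.047]);ex=np.array([np.cos(th),np.sin(th)]);ey=np.array([-ex[1],ex[0]])
for C,zz,hx,hy in((m,.125,.080,.075),(s,.125,.08,.075)):
  print(proj(C,[np.r_[c+a*hx*ex+b*hy*ey,zz] for a,b in((-1,-1),(-1,1),(1,1),(1,-1))]).round(0).tolist())
E
```

```text
[[0.5947, -0.1262], [0.7188, -0.1129], [0.5736, 0.0201], [0.7276, 0.0351]]
[[0.5899, -0.1217], [0.5747, 0.0121]]
[[0.5872, -0.1273], [0.7362, -0.1058], [0.7255, 0.0427]]
0.27309108093204487
[[0.691, -0.0844], [0.6833, -0.0291]]
[[226.0, -9.0], [466.0, -8.0], [441.0, 236.0], [242.0, 236.0]]
[[294.0, 277.0], [341.0, 251.0], [379.0, 292.0], [330.0, 321.0]]
```

```bash
python3 -m jog '[[[1,4,0.7,0,0,0,0.01],[1,7.5,1.4,1,0,0,0.01],[1,7.5,1.4,4,0,0,0.01],[1,7.5,1.4,7.5,0,0,0.01],[1,7.5,1.4,9.8,0,0,0.01],[1,7.5,1.4,11,0,0,0.01],[1,7.5,1.4,11.5,0,0,0.01],[1,7.5,1.4,11.8,0,0,0.01],[1,7.5,1.4,11.8,0,0,0.01],[1,7.5,1.4,11.8,0,0,0.01]]]'
```

```text
time: 13.5
tool_pos: [0.661, -0.0458, 0.2996]
tcp_rot: [-0.194, 3.134, -0.0]
wrist_force: [-0.0, 0.0, -1.3]
width: 0.689
```

```bash
python3 -m jog '[[[1,0,0,0.2,0,0,0],[1,0,0,0.4,0,0,0],[1,0,0,0.5,0,0,0],[1,0,0,0.5,0,0,0]]]'
```

```text
time: 14.0
tool_pos: [0.6607, -0.0458, 0.2936]
tcp_rot: [0.194, -3.136, 0.0]
wrist_force: [-0.6, 0.1, -0.9]
width: 0.694
```

```bash
python3 -m jog '[[[1,0,0,0.1,0,0,0],[1,0,0,0.15,0,0,0],[1,0,0,0.15,0,0,0]]]'
```

```text
time: 14.38
tool_pos: [0.6607, -0.0458, 0.2933]
tcp_rot: [-0.193, 3.135, -0.0]
wrist_force: [-3.9, 0.1, 5.7]
width: 0.694
```

```bash
python3 -m jog '[[[0.5,0,0,0,0,0,0],[0.15,0,0,0,0,0,0],[0.15,0,0,0,0,0,0],[0.15,0,0,-2,0,0,0],[0.15,0,0,-7,0,0,0],[0,2,-4,-10,0,0,0.1],[0,4,-10,-10,0,0,0.2],[0,6,-15,-8,0,0,0.26],[0,8,-21.6,-7,0,0,0.26],[0,8.5,-21.6,-6,0,0,0.26],[0,8.5,-21.6,-6,0,0,0.26]]]';python3 - <<'E'
from h import *
import pickle
s=bot.read_state();print(s["tool_pos"],R.from_rotvec(s["tcp_rot"]).as_matrix().round(3)[:2,:2])
m=cam("wrist");pickle.dump(dict(m),open("w8.pkl","wb"))
im=bot.read_camera("wrist")[:,:,::-1];cv2.imwrite("pics/w8.png",im)
im=bot.read_camera("scene")[:,:,::-1];crop(im,200,200,420,400,3.5,"pics/s8c.png")
E
```

```text
time: 15.75
tool_pos: [0.6022, -0.271, 0.3518]
tcp_rot: [-0.218, -3.133, -0.002]
wrist_force: [-1.3, 0.6, 0.1]
width: 0.996
[ 0.60222052 -0.27104974  0.35184204] [[-0.99   0.138]
 [ 0.138  0.99 ]]
```

View pics/w8.png

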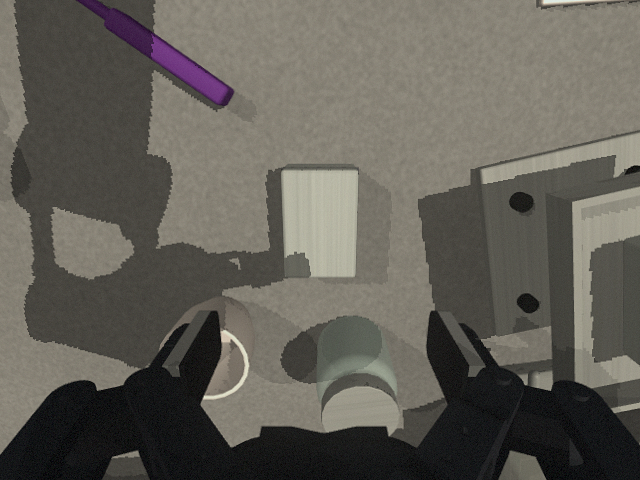

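View pics/s8c.png

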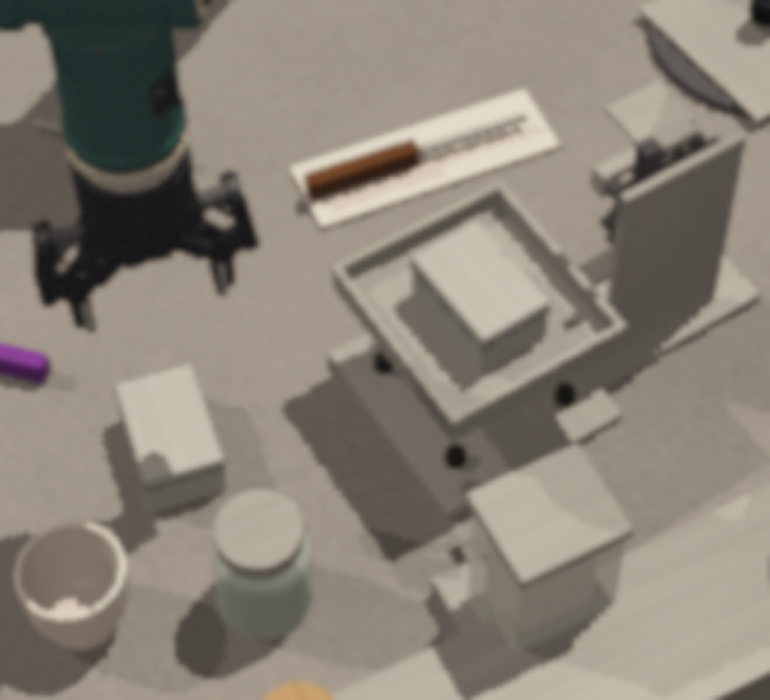

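```bash
python3 - <<'E'
from h import *
m=cam("wrist");s=cam("scene");d=cam("side")
P=np.array([onz(m,p,.045)[:2] for p in[(281,169),(357,168),(355,277),(284,277)]]);print(P.round(4),P.mean(0))
for a,b in((0,3),(1,2)): v=P[a]-P[b];print(np.degrees(np.arctan2(-v[1],-v[0])),np.linalg.norm(v))
f=lambda l,z,c=m:print([onz(c,p,z)[:2].round(4).tolist() for p in l])
f([(200+x/3.5,200+y/3.5) for x,y in[(413,258),(478,222),(548,298),(485,336)]],.15,s)
for z in(0,.045,.09):f([(200+x/3.5,200+y/3.5) for x,y in[(557,412),(600,390),(620,410),(575,438),(432,583),(450,612)]],z,s)
E
```

```text
[[ 0.5542 -0.2957]
 [ 0.5612 -0.2385]
 [ 0.6507 -0.2497]
 [ 0.6426 -0.3086]] [ 0.60216198 -0.27309321]
-8.300493577510307 0.08936083298589986
-7.172066686598359 0.09011970155142103
[[0.6226, -0.0798], [0.6152, -0.0225], [0.698, -0.0111], [0.7061, -0.0665]]
[[0.7041, 0.0028], [0.7021, 0.0423], [0.7248, 0.0466], [0.7305, 0.0032], [0.7884, -0.1499], [0.8146, -0.1492]]
[[0.7279, -0.014], [0.7259, 0.0242], [0.7479, 0.0283], [0.7534, -0.0136], [0.8092, -0.1614], [0.8346, -0.1608]]
[[0.7517, -0.0308], [0.7498, 0.006], [0.771, 0.01], [0.7763, -0.0304], [0.8301, -0.173], [0.8545, -0.1723]]
```

```bash
python3 - <<'E'
from h import *
m=cam("wrist");s=cam("scene")
print(onz(m,(212,362),.07),onz(s,(221,364),.07),onz(m,(362,408),.1),onz(m,(232,345),.07),onz(s,(274,353),.1))
E
```

```text
[ 0.69995241 -0.37673467  0.07      ] [ 0.70263784 -0.3824078   0.07      ] [ 0.73597175 -0.25803758  0.1       ] [ 0.68590747 -0.35655777  0.07      ] [ 0.74959727 -0.26271893  0.1       ]
```

```bash
python3 -m jog '[[[0,0,-0.2,5,0,0,0],[0,0,-0.2,10,0,0,0],[0,0,-0.2,14.5,0,0,0],[0,0,-0.2,16.6,0,0,0],[0,0,-0.2,16.6,0,0,0],[0.6,0,-0.2,16.6,0,0,0],[1,0,-0.2,16.6,0,0,0],[1,0,-0.2,16.6,0,0,0],[1,0,-0.2,16.6,0,0,0],[1,0,-0.2,16.6,0,0,0]]]' 60
```

```text
time: 17.1
tool_pos: [0.6041, -0.2734, 0.1895]
tcp_rot: [0.215, 3.129, -0.003]
wrist_force: [1.0, 0.4, 6.3]
width: 0.692
```

```bash
python3 -m jog '[[[1,0,0,-2,0,0,0],[1,0,0,-7,0,0,0],[1,0,0,-13,0,0,0],[1,0,1,-19,0,0,0],[1,-0.5,5,-24,0,0,-0.1],[1,-1,10,-26,0,0,-0.2],[1,-1.5,15,-26,0,0,-0.26],[1,-2,20,-26,0,0,-0.26],[1,-2.4,23.3,-26,0,0,-0.26],[1,-2.4,23.3,-26,0,0,-0.26],[1,-2.4,23.3,-26,0,0,-0.26]]]';python3 - <<'E'
from h import *
import pickle
s=bot.read_state();print(s["tool_pos"],R.from_rotvec(s["tcp_rot"]).as_matrix().round(3)[:2,:2])
m=cam("wrist");pickle.dump(dict(m),open("w9.pkl","wb"))
im=bot.read_camera("wrist")[:,:,::-1];cv2.imwrite("pics/w9.png",im)
E
```

```text
time: 18.48
tool_pos: [0.6577, -0.0453, 0.4466]
tcp_rot: [0.194, -3.135, 0.001]
wrist_force: [0.4, -0.7, -3.3]
width: 0.691
[ 0.65768039 -0.04526335  0.44658967] [[-0.992 -0.123]
 [-0.123  0.992]]
```

View pics/w9.png

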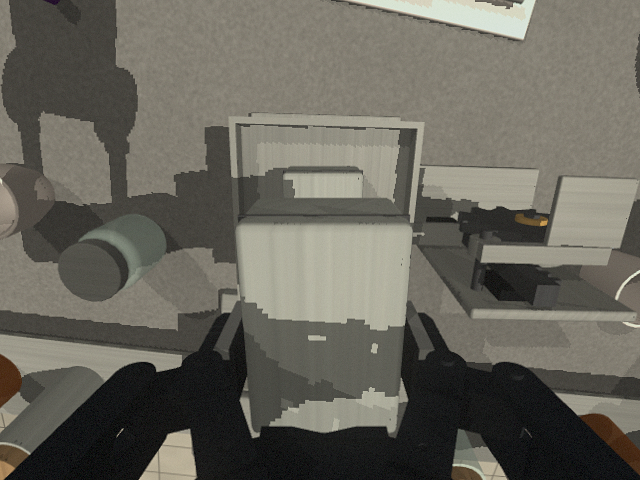

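```bash
python3 - <<'E'
from h import *
import pickle
m=pickle.load(open("w9.pkl","rb"));s=cam("scene")
im=cv2.imread("pics/w9.png");crop(im,220,100,440,250,3.5,"pics/w9c.png")
P=[onz(m,p,.15)[:2] for p in((283,170),(363,170))];Q=[onz(m,p,.4466-.1895+.045)[:2] for p in((238,219),(411,218))]
for a,b in(P,Q):
  v=b-a;th=np.arctan2(v[1],v[0])-np.pi/2;print(a,b,np.linalg.norm(v),np.degrees(th),(a+b)/2+.045*np.array([np.cos(th),np.sin(th)]))
E
```

```text
[ 0.61550662 -0.08099373] [ 0.60830883 -0.02317109] 0.058268905992440535 7.095706879216172 [ 0.65656308 -0.04652369]
[ 0.6114492  -0.07984205] [ 0.60413944 -0.02387422] 0.05644316158759969 7.4410787972287356 [ 0.65241536 -0.04603034]
```

View pics/w9c.png

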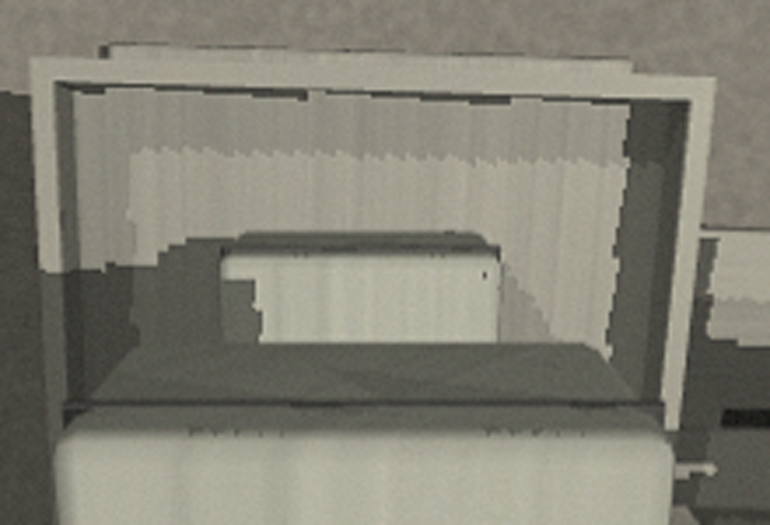

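```bash
python3 -m jog '[[[1,-0.3,-0.1,2,0,0,0],[1,-0.3,-0.1,5,0,0,0],[1,-0.3,-0.1,8,0,0,0],[1,-0.3,-0.1,9.5,0,0,0],[1,-0.3,-0.1,10,0,0,0],[1,-0.3,-0.1,10.2,0,0,0],[1,-0.3,-0.1,10.2,0,0,0],[1,-0.3,-0.1,10.2,0,0,0]]]'
```

```text
time: 19.52
tool_pos: [0.6616, -0.0457, 0.3455]
tcp_rot: [-0.193, 3.134, -0.001]
wrist_force: [0.4, 0.3, -2.0]
width: 0.686
```

```bash
python3 -m jog '[[[1,0.1,0,0.2,0,0,0],[1,0.1,0,0.4,0,0,0],[1,0.1,0,0.55,0,0,0],[1,0.1,0,0.55,0,0,0],[1,0.1,0,0.55,0,0,0]]]'
```

```text
time: 20.15
tool_pos: [0.6602, -0.0458, 0.3392]
tcp_rot: [-0.193, 3.135, -0.0]
wrist_force: [-2.4, 0.7, 2.1]
width: 0.687
```

```bash
python3 -m jog '[[[0.5,0,0,0,0,0,0],[0.15,0,0,0,0,0,0],[0.15,0,0,0,0,0,0],[0.15,0,0,-2,0,0,0],[0.15,0,0,-7,0,0,0],[0.15,0,0,-12,0,0,0],[0.15,-5,-2,-15,0,0,0],[0.15,-10,-4,-15,0,0,0],[0.15,-13.5,-6,-15,0,0,0],[0.15,-13.5,-6,-15,0,0,0],[0.15,-13.5,-6,-15,0,0,0]]]';python3 - <<'E'
from h import *
import pickle
m=cam("wrist");pickle.dump(dict(m),open("w10.pkl","wb"))
im=bot.read_camera("wrist")[:,:,::-1];cv2.imwrite("pics/w10.png",im)
im=bot.read_camera("scene")[:,:,::-1];crop(im,200,200,420,400,3.5,"pics/s10c.png")
im=bot.read_camera("side")[:,:,::-1];crop(im,200,130,460,310,3,"pics/d10c.png")
E
```

```text
time: 21.52
tool_pos: [0.8013, -0.0887, 0.4893]
tcp_rot: [0.193, -3.136, -0.0]
wrist_force: [0.1, 0.5, -0.5]
width: 0.847
```

View pics/w10.png

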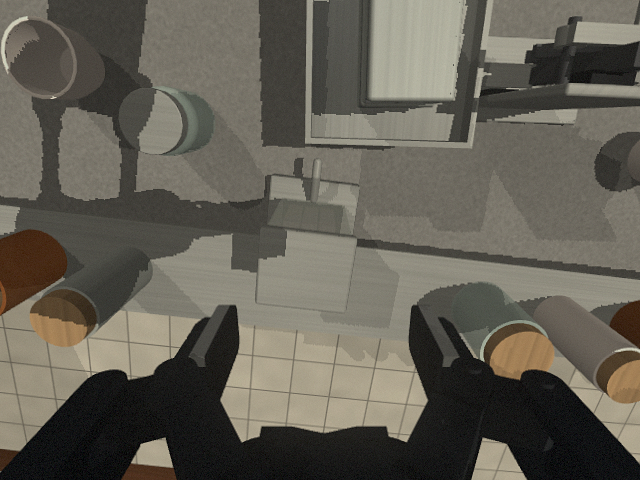

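View pics/s10c.png

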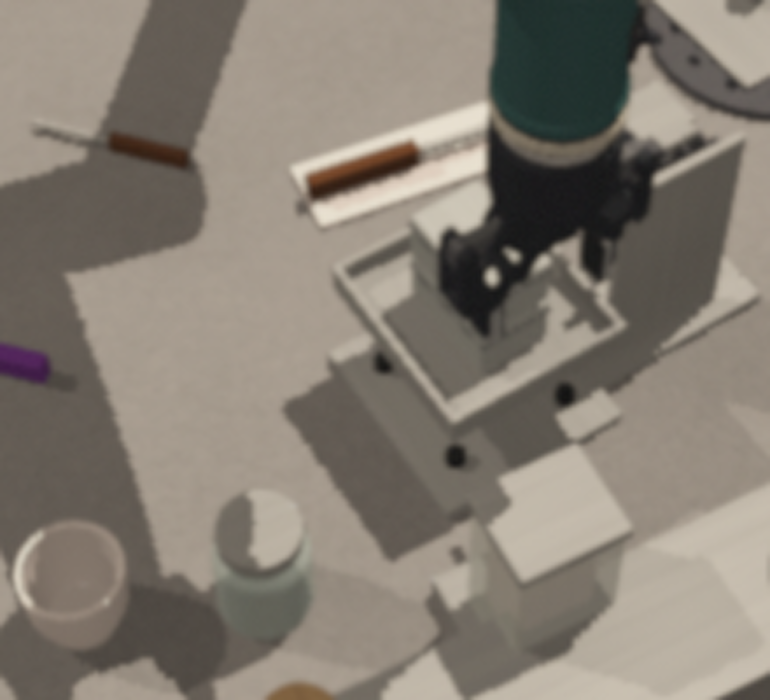

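View pics/d10c.png

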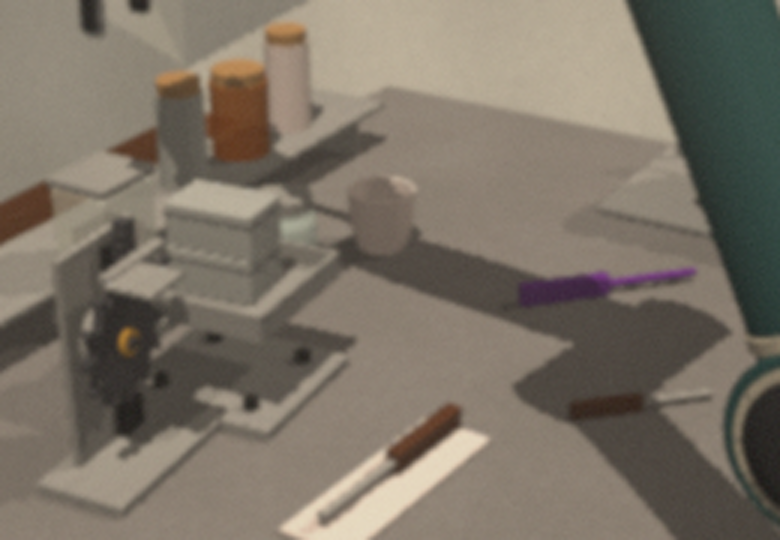

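```bash
python3 -m jog '[[[0.4,3,1,0,0,0,0.17],[0.4,7,2,0,0,0,0.34],[0.4,11,3.5,0,0,0,0.51],[0.4,15,5,0,0,0,0.68],[0.4,19,6.5,2,0,0,0.85],[0.4,23,8,4,0,0,1.02],[0.4,27,9.5,6,0,0,1.19],[0.4,31,11,7,0,0,1.36],[0.4,34.9,12.2,8,0,0,1.53],[0.4,34.9,12.2,8.5,0,0,1.7],[0.4,34.9,12.2,8.5,0,0,1.77],[0.4,34.9,12.2,8.5,0,0,1.77]]]';python3 - <<'E'
from h import *
import pickle
s=bot.read_state();print(s["q"].round(3),R.from_rotvec(s["tcp_rot"]).as_matrix().round(3)[:2,:2])
m=cam("wrist");pickle.dump(dict(m),open("w11.pkl","wb"))
im=bot.read_camera("wrist")[:,:,::-1];cv2.imwrite("pics/w11.png",im)
im=bot.read_camera("side")[:,:,::-1];cv2.imwrite("pics/d11.png",im)
E
```

```text
time: 23.18
tool_pos: [0.4392, -0.0103, 0.4044]
tcp_rot: [2.302, 2.136, 0.002]
wrist_force: [-0.0, -0.3, 0.1]
width: 0.6
[-0.08  -0.197  2.08   0.     1.257 -0.005] [[ 0.075  0.997]
 [ 0.997 -0.075]]
```

View pics/w11.png

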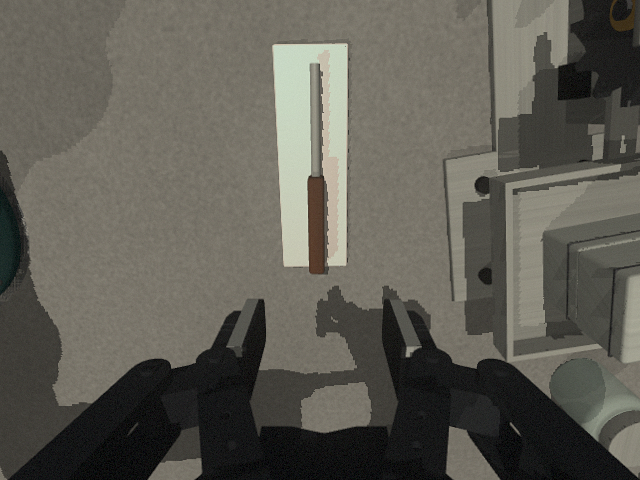

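View pics/d11.png

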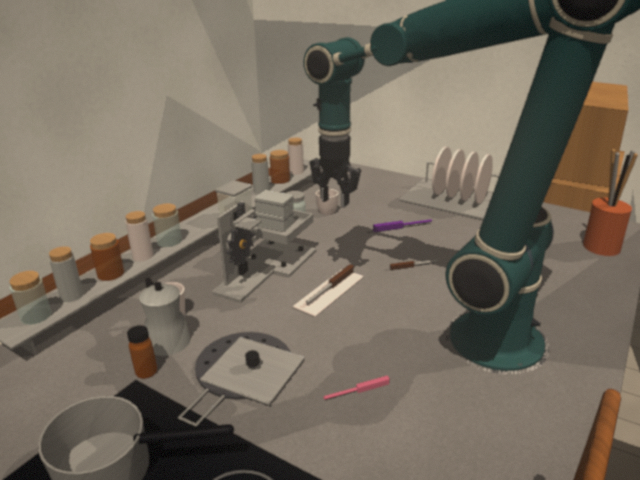

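```bash
python3 - <<'E'
from h import *
import pickle
m=pickle.load(open("w11.pkl","rb"));s=cam("scene");d=cam("side")
f=lambda l,z,c=m:print([onz(c,p,z)[:2].round(4).tolist() for p in l])
f([(317,272),(317,177)],.03);f([(315,66)],.0225);f([(273,45),(348,43),(346,266),(285,267)],.006)
im=bot.read_camera("side")[:,:,::-1];crop(im,140,300,360,450,3.5,"pics/d11c.png")
im=bot.read_camera("scene")[:,:,::-1];crop(im,340,140,500,260,5,"pics/s11c.png")
f([(252,357)],.039,d);f([(243,350)],.039,d)
E
```

```text
[[0.4292, -0.0772], [0.437, 0.02]]
[[0.4429, 0.1168]]
[[0.406, 0.1394], [0.4743, 0.1359], [0.4603, -0.0828], [0.3935, -0.0789]]
[[0.408, 0.3751]]
[[0.4385, 0.3675]]
```

View pics/d11c.png

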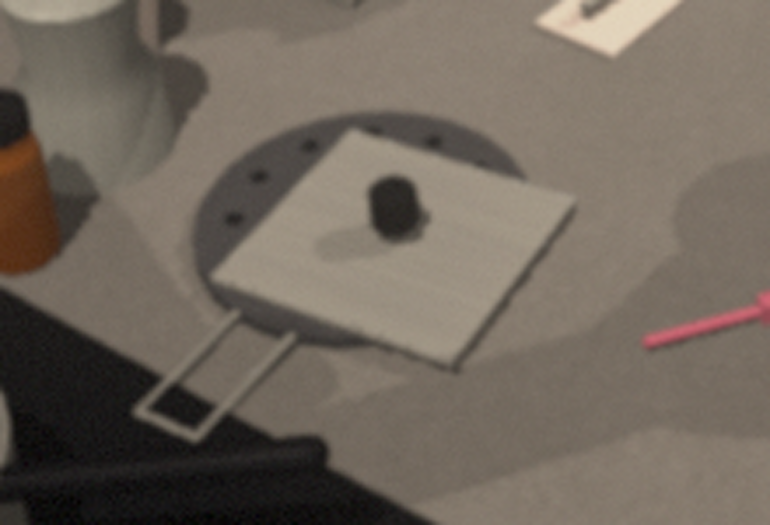

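View pics/s11c.png

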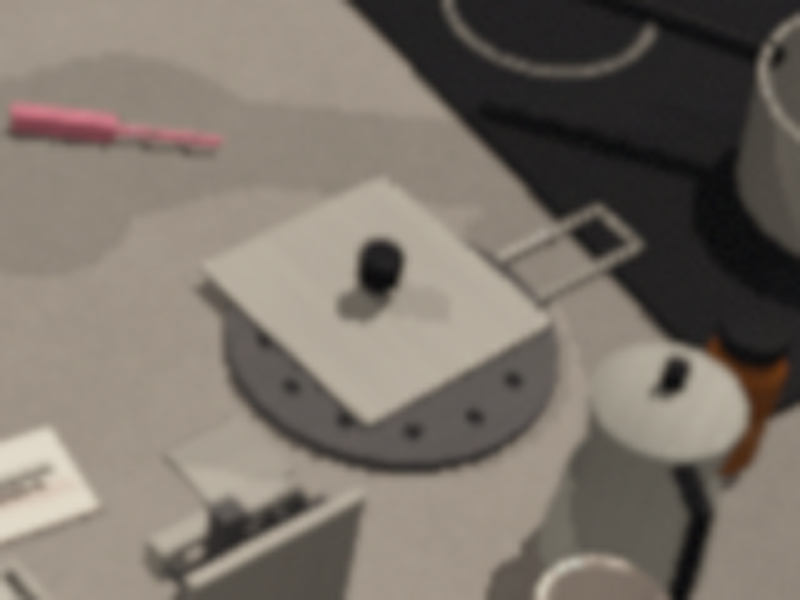

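```bash
python3 -m jog '[[[0.4,5,-0.7,1,0,0,0],[0.4,11,-1.5,2,0,0,0],[0.4,17,-2.3,3,0,0,0],[0.4,23,-3.2,4,0,0,0],[0.4,29,-4.2,4,0,0,0],[0.4,35,-5.2,4,0,0,0],[0.4,37.8,-5.5,4,0,0,0],[0.4,37.8,-5.5,4,0,0,0],[0.4,37.8,-5.5,4,0,0,0]]]';python3 - <<'E'
from h import *
import pickle
s=bot.read_state();print(R.from_rotvec(s["tcp_rot"]).as_matrix().round(3)[:2,:2])
m=cam("wrist");pickle.dump(dict(m),open("w12.pkl","wb"))
im=bot.read_camera("wrist")[:,:,::-1];cv2.imwrite("pics/w12.png",im)
E
```

```text
time: 24.5
tool_pos: [0.4141, 0.37, 0.3633]
tcp_rot: [2.303, 2.136, -0.002]
wrist_force: [-0.0, -0.6, -0.0]
width: 0.601
[[ 0.075  0.997]
 [ 0.997 -0.075]]
```

View pics/w12.png

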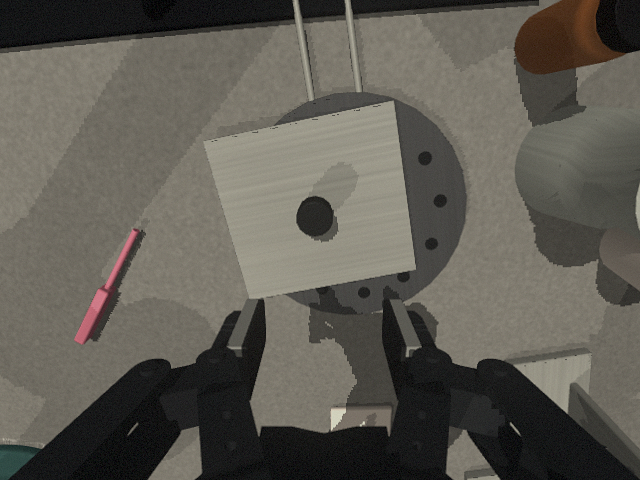

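```bash
python3 - <<'E'
from h import *
import pickle
m=pickle.load(open("w12.pkl","rb"))
k=onz(m,(314,216),.047);print(k)
c=np.mean([onz(m,p,.015) for p in((205,142),(396,101),(416,270),(249,300))],0);print(c)
d=k[:2]-np.array([.4141,.37]);print(d@[.075,.997],d@[.997,-.075])
q=onz(m,(466,202),.01);print("plate right",q)
E
```

```text
[0.40770758 0.37719275 0.047     ]
[0.40871207 0.37496103 0.015     ]
0.006691736263829466 -0.006912701599598709
plate right [0.54506682 0.37045585 0.01      ]
```

```bash
python3 -m jog '[[[0.4,0.6,-0.7,4,0,0,0],[0.4,0.6,-0.7,9,0,0,0],[0.4,0.6,-0.7,13,0,0,0],[0.4,0.6,-0.7,15.5,0,0,0],[0.4,0.6,-0.7,16.2,0,0,0],[0.4,0.6,-0.7,16.2,0,0,0],[0.8,0.6,-0.7,16.2,0,0,0],[1,0.6,-0.7,16.2,0,0,0],[1,0.6,-0.7,16.2,0,0,0],[1,0.6,-0.7,16.2,0,0,0],[1,0.6,-0.7,16.2,0,0,0]]]' 60
```

```text
time: 25.92
tool_pos: [0.4082, 0.3775, 0.2037]
tcp_rot: [2.304, 2.135, 0.004]
wrist_force: [-1.6, -2.0, 6.0]
width: 0.331
```

```bash
python3 -m jog '[[[1,0,0,-0.7,0,0,0],[1,0,0,-1.5,0,0,0],[1,0,0,-2,0,0,0],[1,-0.3,1,-2,0,0,0],[1,-0.6,2.2,-2,0,0,0],[1,-1,3.4,-2,0,0,0],[1,-1,3.4,-2,0,0,0],[1,-1,3.4,-1.2,0,0,0],[1,-1,3.4,-0.6,0,0,0],[1,-1,3.4,-0.3,0,0,0],[1,-1,3.4,-0.2,0,0,0],[1,-1,3.4,-0.2,0,0,0]]]'
```

```text
time: 27.42
tool_pos: [0.4406, 0.3646, 0.2038]
tcp_rot: [-2.304, -2.136, -0.001]
wrist_force: [-0.3, -1.1, -2.3]
width: 0.329
```

Nearly down; lower to touch, release, and go back over the rod.

```bash
python3 -m jog '[[[1,0,0,0.15,0,0,0],[1,0,0,0.15,0,0,0],[0.6,0,0,0.15,0,0,0],[0.4,0,0,0.15,0,0,0],[0.4,0,0,0.15,0,0,0],[0.4,0,0,-1,0,0,0],[0.4,0,0,-4,0,0,0],[0.4,0,0,-9,0,0,0],[0.4,0,0,-15,0,0,0],[0.4,0,0,-18,0,0,0],[0.4,0,0,-18,0,0,0]]]'; python3 - <<'E'
from h import *
im=bot.read_camera("wrist")[:,:,::-1];cv2.imwrite("pics/w13.png",im)
E
```

```text
time: 28.8
tool_pos: [0.4417, 0.3652, 0.3885]
tcp_rot: [2.304, 2.135, 0.013]
wrist_force: [0.2, 0.2, -1.2]
width: 0.597
```

View pics/w13.png

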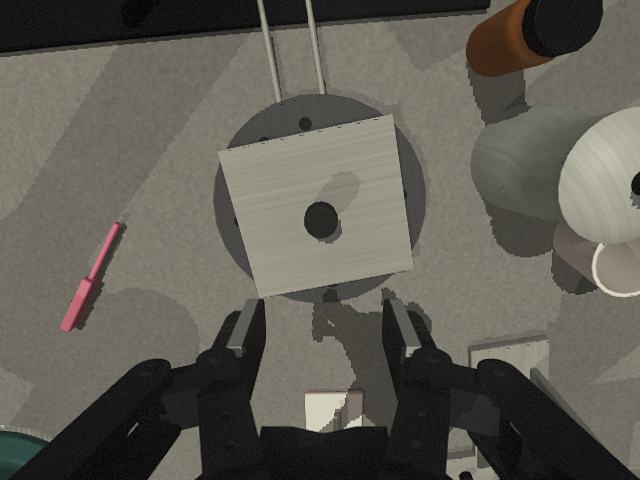

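```bash
python3 -m jog '[[[0.4,-6,0.3,0,0,0,0],[0.4,-12,0.7,1,0,0,0],[0.4,-18,1.1,2,0,0,0],[0.4,-24,1.5,4,0,0,0],[0.4,-30,1.8,6,0,0,0],[0.4,-35,2.1,9,0,0,0],[0.4,-37.4,2.3,11,0,0,0],[0.4,-37.4,2.3,11,0,0,0],[0.4,-37.4,2.3,11,0,0,0]]]'; python3 - <<'E'
from h import *
import pickle
s=bot.read_state();print(R.from_rotvec(s["tcp_rot"]).as_matrix().round(3)[:2,:2])
m=cam("wrist");pickle.dump(dict(m),open("w14.pkl","wb"))
im=bot.read_camera("wrist")[:,:,::-1];cv2.imwrite("pics/w14.png",im)
E
```

```text
time: 29.98
tool_pos: [0.435, -0.0099, 0.2731]
tcp_rot: [-2.304, -2.134, 0.001]
wrist_force: [-0.2, 0.2, -0.8]
width: 0.598
[[ 0.076  0.997]
 [ 0.997 -0.076]]
```

View pics/w14.png

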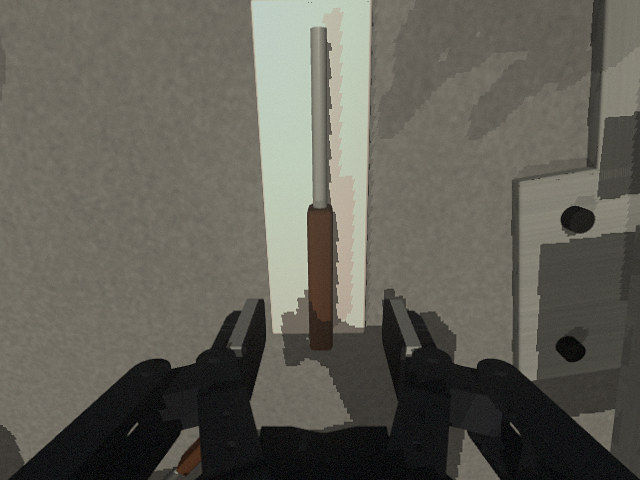

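```bash
python3 - <<'E'
from h import *
import pickle
m=pickle.load(open("w14.pkl","rb"))
f=lambda l,z,c=m:[onz(c,p,z)[:2].round(4).tolist() for p in l]
print(f([(320,350),(320,207)],.03),f([(318,28)],.0225),f([(272,334),(366,326),(251,0),(372,0)],.006))
print(proj(m,[[.435,-.0099,.2731-.155]]))
E
```

```text
[[0.4279, -0.0786], [0.4359, 0.0219]] [[0.4424, 0.1188]] [[0.3913, -0.0787], [0.4623, -0.077], [0.4055, 0.1396], [0.4742, 0.1343]]
[[321.72317564 335.33055164]]
```

```bash
python3 -m jog '[[[0.4,0.1,-0.1,4,0,0,0],[0.4,0.1,-0.1,7,0,0,0],[0.4,0.1,-0.1,8.5,0,0,0],[0.4,0.1,-0.1,9,0,0,0],[0.4,0.1,-0.1,9,0,0,0],[0.7,0.1,-0.1,9,0,0,0],[1,0.1,-0.1,9,0,0,0],[1,0.1,-0.1,9,0,0,0],[1,0.1,-0.1,9,0,0,0],[1,0.1,-0.1,9,0,0,0],[1,0.1,-0.1,9,0,0,0],[1,0.1,-0.1,9,0,0,0]]]' 120; python3 - <<'E'
from h import *
im=bot.read_camera("wrist")[:,:,::-1];cv2.imwrite("pics/w15.png",im)
E
```

```text
time: 31.52
tool_pos: [0.435, -0.0093, 0.1849]
tcp_rot: [2.304, 2.134, 0.002]
wrist_force: [-1.4, 1.0, 6.4]
width: 0.154
```

View pics/w15.png

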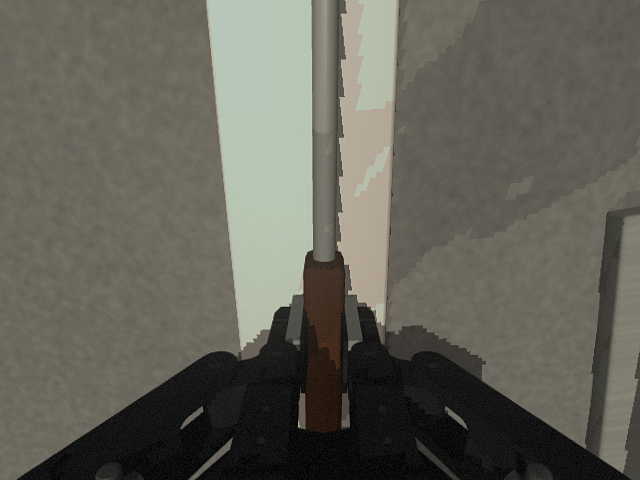

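```bash
python3 -m jog '[[[1,0,0,-3,0,0,0],[1,0,0,-8,0,0,0.05],[1,1,0,-13,0,0,0.22],[1,3,-0.3,-15.4,0,0,0.39],[1,5,-0.6,-15.4,0,0,0.56],[1,7,-0.9,-15.4,0,0,0.73],[1,9,-1.1,-15.4,0,0,0.9],[1,10.6,-1.3,-15.4,0,0,1.07],[1,10.6,-1.3,-15.4,0,0,1.24],[1,10.6,-1.3,-15.4,0,0,1.374],[1,10.6,-1.3,-15.4,0,0,1.374],[1,10.6,-1.3,-15.4,0,0,1.374]]]'; python3 - <<'E'
from h import *
import pickle
s=bot.read_state();print(s["q"].round(3),R.from_rotvec(s["tcp_rot"]).as_matrix().round(3)[:2,:2])
m=cam("wrist");pickle.dump(dict(m),open("w16.pkl","wb"))
im=bot.read_camera("wrist")[:,:,::-1];cv2.imwrite("pics/w16.png",im)
im=bot.read_camera("side")[:,:,::-1];crop(im,180,150,380,320,4,"pics/d16.png")
im=bot.read_camera("scene")[:,:,::-1];crop(im,260,170,420,320,5,"pics/s16.png")
E
```

```text
time: 33.08
tool_pos: [0.4293, 0.0974, 0.3377]
tcp_rot: [-3.136, -0.193, -0.0]
wrist_force: [-0.2, -0.2, -1.4]
width: 0.154
[ 0.167 -0.137  2.157  0.     1.122  1.615] [[ 0.992  0.122]
 [ 0.122 -0.992]]
```

View pics/w16.png

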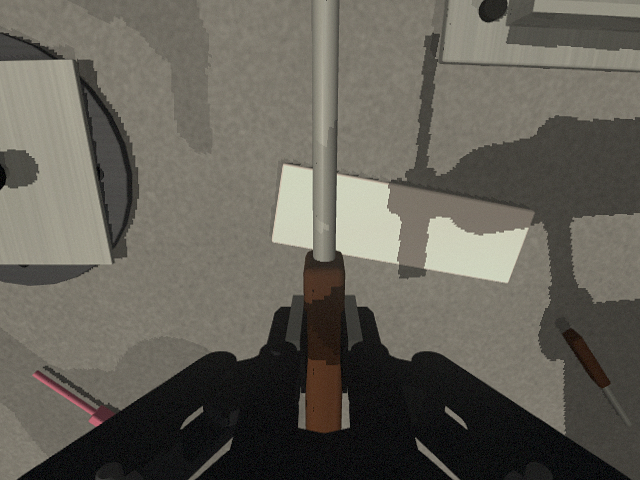

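View pics/d16.png

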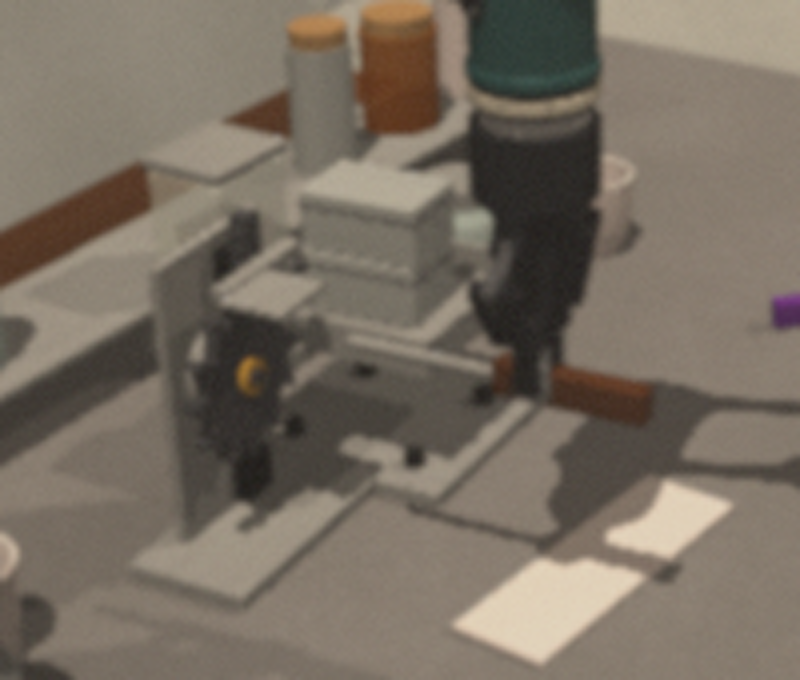

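View pics/s16.png

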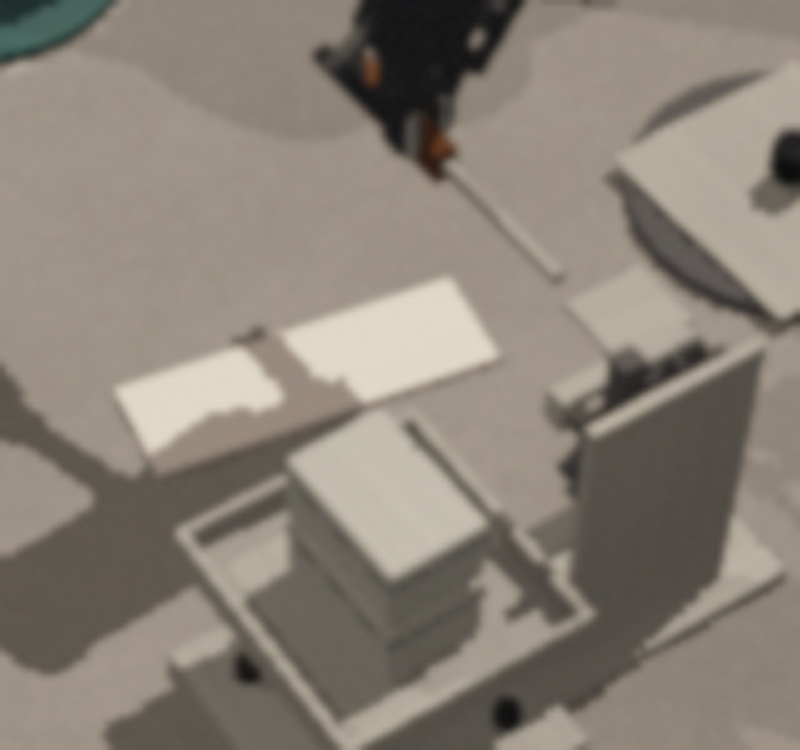

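```bash
python3 - <<'E'
from h import *
s=cam("scene");d=cam("side")
def tri(a,b):
    c1,v1=ray(s,a);c2,v2=ray(d,b);A=np.c_[v1,-v2];t=np.linalg.lstsq(A,c2-c1,rcond=None)[0]
    p,q=c1+v1*t[0],c2+v2*t[1];return ((p+q)/2).round(4),np.linalg.norm(p-q).round(4)
S=lambda x,y:(260+x/5,170+y/5);D=lambda x,y:(180+x/4,150+y/4)
print("tip",tri(S(558,275),D(345,340)))
print("shaft base",tri(S(448,168),D(492,368)))
print("tabL",tri(S(567,305),D(280,315)) ,tri(S(637,265),D(217,295)))
print("tab near corners",[onz(s,S(*p),.195).round(4) for p in((567,305),(637,265),(695,318))],[onz(d,D(*p),.195).round(4) for p in((325,283),(282,316),(215,292))])
E
```

```text
tip (array([0.5579, 0.1155, 0.1694]), np.float64(0.0017))
shaft base (array([0.4608, 0.1012, 0.1698]), np.float64(0.0018))
tabL (array([0.5951, 0.112 , 0.1786]), np.float64(0.027)) (array([0.6087, 0.1475, 0.2045]), np.float64(0.0334))
tab near corners [array([0.5961, 0.0949, 0.195 ]), array([0.589, 0.142, 0.195]), array([0.634 , 0.1491, 0.195 ])] [array([0.5843, 0.1002, 0.195 ]), array([0.5788, 0.1493, 0.195 ]), array([0.635 , 0.1451, 0.195 ])]
```

```bash
python3 -m jog '[[[1,2,0.2,0,0,0,0],[1,4,0.2,0,0,0,0],[1,5.5,0.2,0,0,0,0],[1,6.2,0.2,0,0,0,0],[1,6.2,0.2,0,0,0,0],[1,6.2,0.2,0,0,0,0]]]'; python3 - <<'E'
from h import *
im=bot.read_camera("wrist")[:,:,::-1];cv2.imwrite("pics/w17.png",im)
im=bot.read_camera("side")[:,:,::-1];crop(im,180,150,380,320,4,"pics/d17.png")
E
```

```text
time: 33.98
tool_pos: [0.4907, 0.103, 0.3375]
tcp_rot: [3.136, 0.19, -0.001]
wrist_force: [0.3, 1.1, -2.0]
width: 0.154
```

View pics/w17.png

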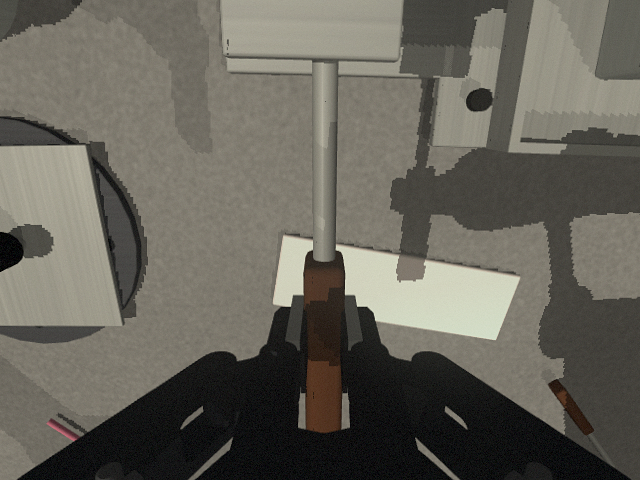

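View pics/d17.png

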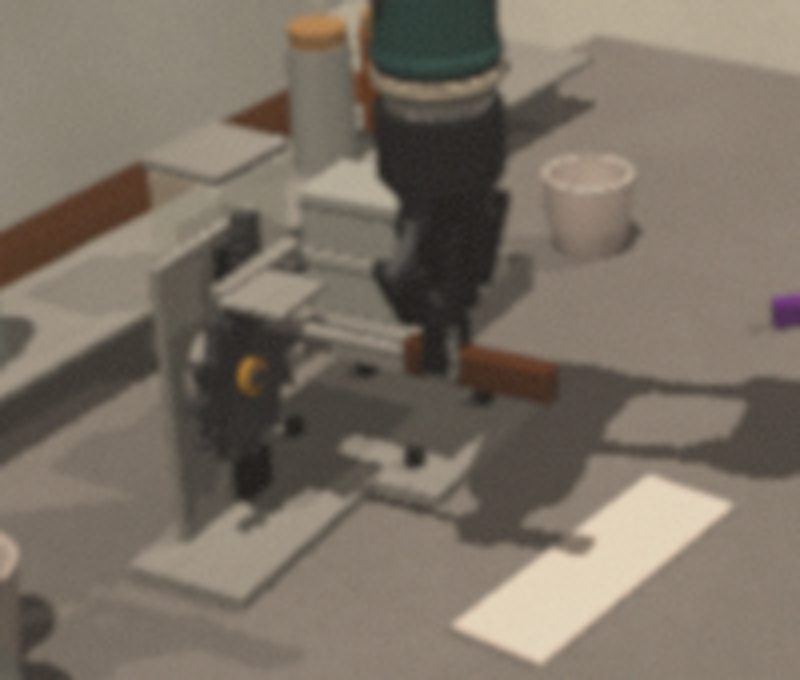

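```bash
python3 -m jog '[[[1,0,0,-0.6,0,0,0],[1,0,0,-1.2,0,0,0],[1,0,0,-1.7,0,0,0],[1,0,0,-2.2,0,0,0],[1,0,0,-2.8,0,0,0],[1,0,0,-3.4,0,0,0],[1,0,0,-4,0,0,0],[1,0,0,-4.6,0,0,0],[1,0,0,-4.8,0,0,0],[1,0,0,-4.8,0,0,0]]]'; python3 - <<'E'
from h import *
im=bot.read_camera("wrist")[:,:,::-1];cv2.imwrite("pics/w18.png",im)
im=bot.read_camera("side")[:,:,::-1];crop(im,180,150,380,320,4,"pics/d18.png")
E
```

```text
time: 35.33
tool_pos: [0.4914, 0.1032, 0.3862]
tcp_rot: [-3.135, -0.19, -0.002]
wrist_force: [0.4, 1.5, -1.3]
width: 0.159
```

View pics/d18.png

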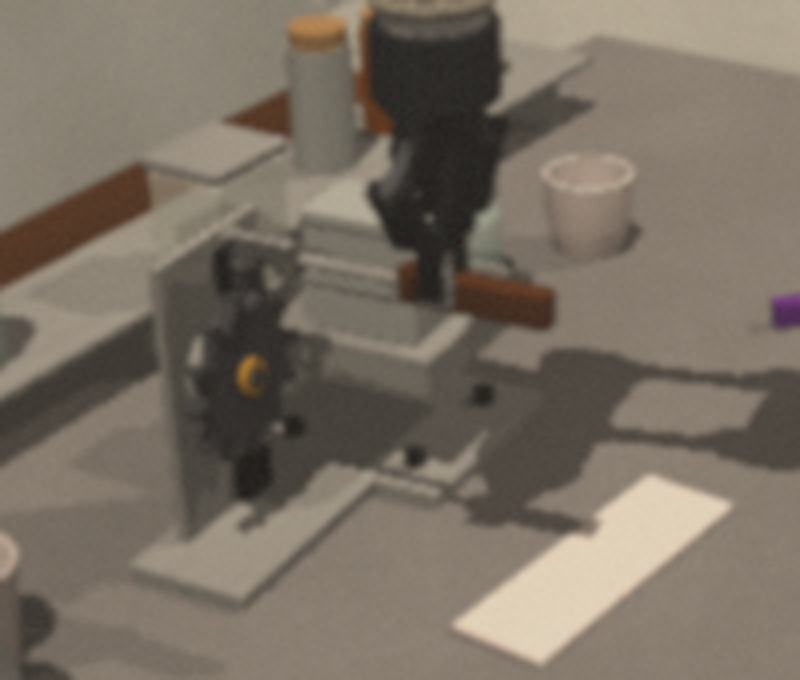

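View pics/w18.png

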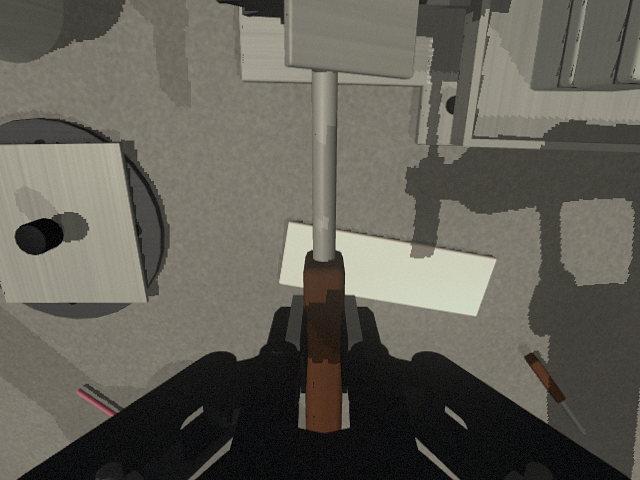

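```bash
python3 -m jog '[[[1,0,0,0,0,0,0],[1,0,0,0,0,0,0],[1,0,0,0,0,0,0],[1,0,0,0,0,0,0],[1,0,0,0,0,0,0],[1,0,0,0,0,0,0],[1,0,0,0,0,0,0],[1,0,0,0,0,0,0],[1,0,0,0,0,0,0],[1,0,0,0,0,0,0],[1,0,0,0,0,0,0],[1,0,0,0,0,0,0]]]';python3 -m jog '[[[1,0,0,0,0,0,0],[1,0,0,0,0,0,0],[1,0,0,0,0,0,0],[1,0,0,0,0,0,0],[1,0,0,0,0,0,0],[1,0,0,0,0,0,0],[1,0,0,0,0,0,0],[1,0,0,0,0,0,0],[1,0,0,0,0,0,0],[1,0,0,0,0,0,0],[1,0,0,0,0,0,0],[1,0,0,0,0,0,0]]]'; python3 - <<'E'
from h import *
im=bot.read_camera("wrist")[:,:,::-1];cv2.imwrite("pics/w19.png",im)
im=bot.read_camera("side")[:,:,::-1];crop(im,180,150,380,320,4,"pics/d19.png")
E
```

```text
time: 36.92
tool_pos: [0.4912, 0.103, 0.3857]
tcp_rot: [3.136, 0.19, -0.0]
wrist_force: [1.3, 1.2, -2.0]
width: 0.153
time: 38.42
tool_pos: [0.4912, 0.103, 0.3857]
tcp_rot: [-3.136, -0.19, 0.0]
wrist_force: [0.6, 0.6, -2.0]
width: 0.155
```

View pics/d19.png

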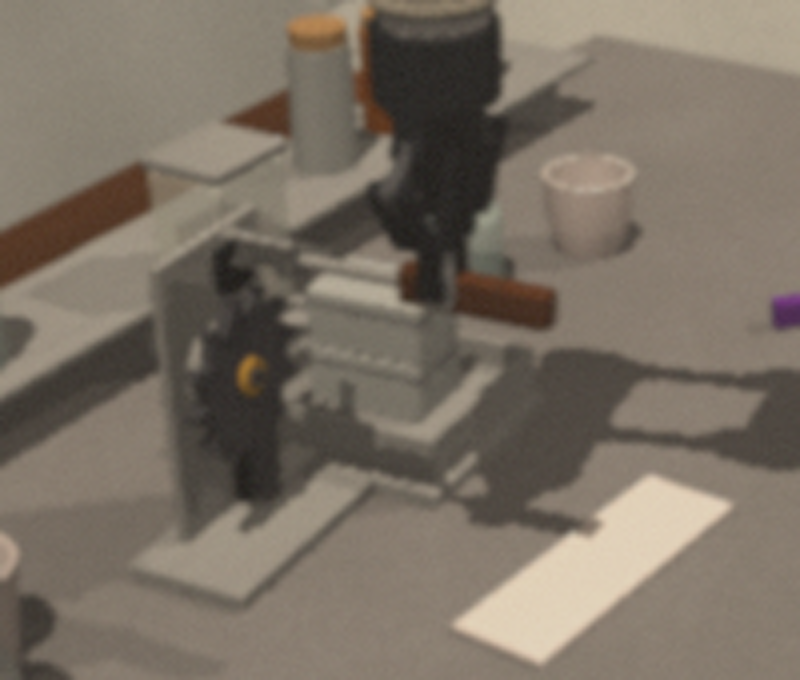

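```bash
python3 -m jog '[[[1,0,0,0,0,0,0],[1,0,0,0,0,0,0],[1,0,0,0,0,0,0],[1,0,0,0,0,0,0],[1,0,0,0,0,0,0],[1,0,0,0,0,0,0],[1,0,0,0,0,0,0],[1,0,0,0,0,0,0],[1,0,0,0,0,0,0],[1,0,0,0,0,0,0],[1,0,0,0,0,0,0],[1,0,0,0,0,0,0]]]'; python3 - <<'E'
from h import *
im0=cv2.imread("pics/d19.png")
im=bot.read_camera("side")[:,:,::-1];crop(im,180,150,380,320,4,"pics/d20.png")
im1=cv2.imread("pics/d20.png");print(np.abs(im1.astype(int)-im0)[200:480,280:560].max())
im=bot.read_camera("scene")[:,:,::-1];crop(im,260,170,420,320,5,"pics/s20.png")
s=cam("scene");d=cam("side")
th=np.radians(7);ex=np.array([np.cos(th),np.sin(th)]);ey=np.array([-ex[1],ex[0]]);c=np.array([.657,-.046])
for z in(.03,.05):
  P=[np.r_[c+a*.08*ex+b*.075*ey,z+.02] for a,b in((-1,-1),(-1,1),(1,1),(1,-1))]
  print(z,((proj(s,P)-[260,170])*5).round(0).tolist(),((proj(d,P)-[180,150])*4).round(0).tolist())
E
```

```text
time: 40.02
tool_pos: [0.4912, 0.103, 0.3857]
tcp_rot: [-3.136, -0.19, 0.0]
wrist_force: [0.3, 1.6, -1.6]
width: 0.152
9
0.03 [[174.0, 619.0], [403.0, 493.0], [582.0, 693.0], [347.0, 835.0]] [[530.0, 341.0], [432.0, 436.0], [232.0, 389.0], [340.0, 301.0]]
0.05 [[173.0, 597.0], [404.0, 470.0], [585.0, 672.0], [348.0, 814.0]] [[529.0, 317.0], [431.0, 410.0], [229.0, 364.0], [339.0, 277.0]]
```

View pics/s20.png

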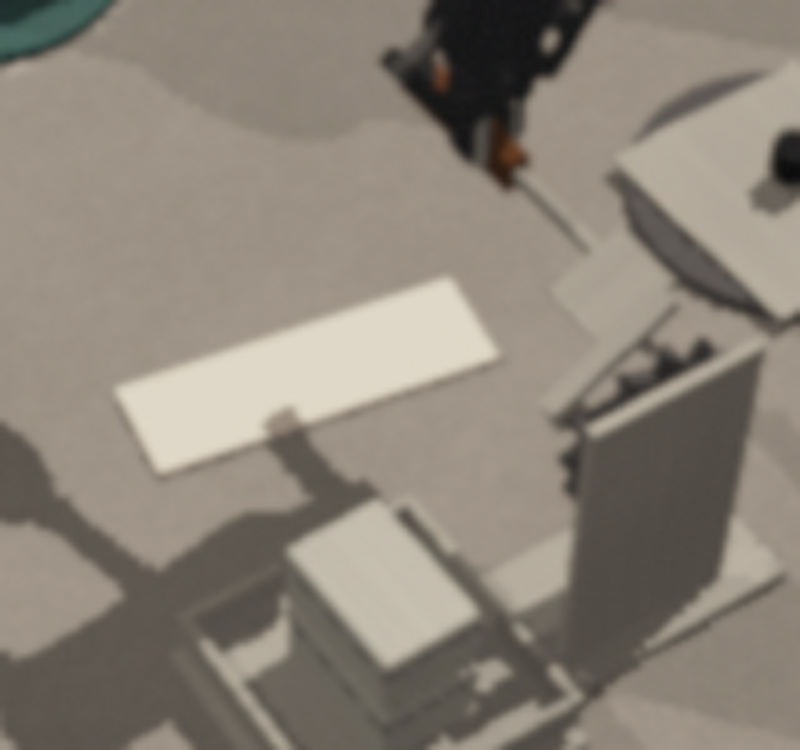

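```bash
python3 -m jog '[[[1,0,0,1.5,0,0,0],[1,0,0,3,0,0,0],[1,0,0,4.3,0,0,0],[1,0,0,5,0,0,0],[1,0,0,5,0,0,0],[1,-2,0,5,0,0,0],[1,-4.5,0,5,0,0,0],[1,-6.4,0,5,0,0,0],[1,-6.4,0,5,0,0,0],[1,-6.4,0,5,0,0,0]]]'; python3 - <<'E'
from h import *
im=bot.read_camera("wrist")[:,:,::-1];cv2.imwrite("pics/w21.png",im)
E
```

```text
time: 41.38
tool_pos: [0.4284, 0.0954, 0.3365]
tcp_rot: [-3.136, -0.19, -0.003]
wrist_force: [-0.0, 0.8, -1.0]
width: 0.152
```

View pics/w21.png

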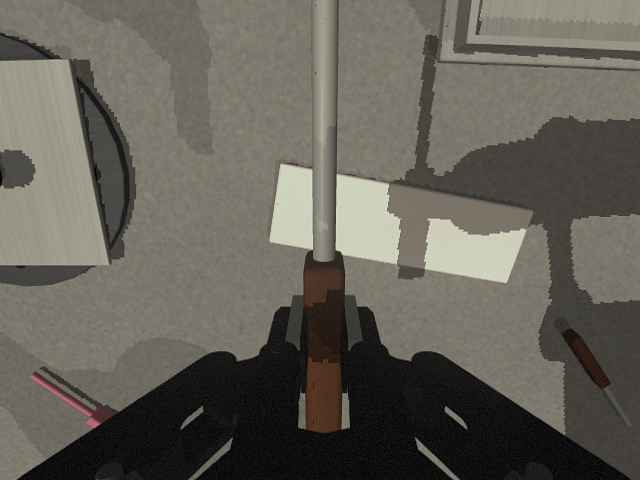

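```bash
python3 -m jog '[[[1,0,0,0,0,0,-0.17],[1,-0.2,1,0,0,0,-0.34],[1,-0.3,3,0,0,0,-0.51],[1,-0.5,5,0,0,0,-0.68],[1,-0.6,7,0,0,0,-0.85],[1,-0.7,9,0,0,0,-1.02],[1,-0.8,9.8,2,0,0,-1.19],[1,-0.8,9.8,5,0,0,-1.36],[1,-0.8,9.8,9,0,0,-1.378],[1,-0.8,9.8,12,0,0,-1.378],[1,-0.8,9.8,13.2,0,0,-1.378],[1,-0.8,9.8,13.2,0,0,-1.378]]]'; python3 - <<'E'
from h import *
import pickle
s=bot.read_state();print(R.from_rotvec(s["tcp_rot"]).as_matrix().round(3)[:2,:2],s["tool_pos"])
im=bot.read_camera("wrist")[:,:,::-1];cv2.imwrite("pics/w22.png",im)
im=bot.read_camera("side")[:,:,::-1];crop(im,260,220,420,340,5,"pics/d22.png")
E
```

```text
time: 42.92
tool_pos: [0.4318, -0.003, 0.2033]
tcp_rot: [-2.299, -2.139, 0.002]
wrist_force: [-0.1, 0.6, -0.9]
width: 0.152
[[ 0.072  0.997]
 [ 0.997 -0.072]] [ 0.43181173 -0.00297133  0.20328094]
```

View pics/w22.png

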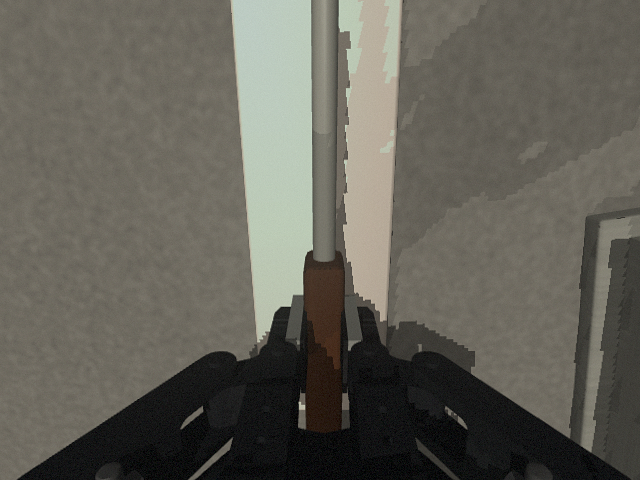

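View pics/d22.png

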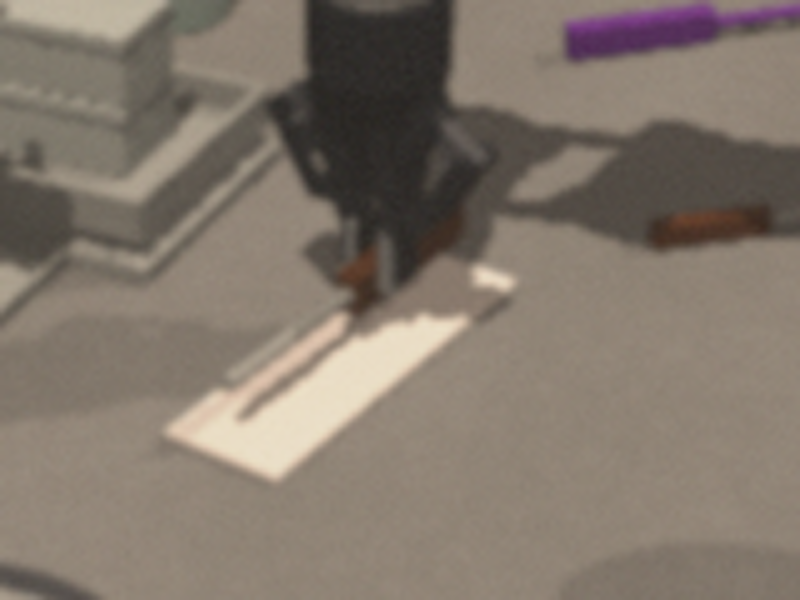

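Centred over the rest (shaft at px 325, rest 240–400). Lower about 18 mm.

```bash
python3 -m jog '[[[1,0,0,0.6,0,0,0],[1,0,0,1.1,0,0,0],[1,0,0,1.4,0,0,0],[1,0,0,1.6,0,0,0],[1,0,0,1.6,0,0,0],[1,0,0,1.6,0,0,0]]]'
```

```text
time: 43.78
tool_pos: [0.4316, -0.0029, 0.1877]
tcp_rot: [2.3, 2.14, 0.0]
wrist_force: [0.2, 0.6, -0.7]
width: 0.154
```

```bash
python3 -m jog '[[[1,0,0,0.15,0,0,0],[1,0,0,0.25,0,0,0],[1,0,0,0.25,0,0,0]]]'
```

```text
time: 44.15
tool_pos: [0.4315, -0.0029, 0.1851]
tcp_rot: [-2.3, -2.14, 0.0]
wrist_force: [-0.9, 0.2, -0.9]
width: 0.154
```

```bash
python3 -m jog '[[[1,0,0,0.1,0,0,0],[1,0,0,0.1,0,0,0]]]'; python3 -m jog '[[[0.7,0,0,0,0,0,0],[0.4,0,0,0,0,0,0],[0.4,0,0,0,0,0,0],[0.4,0,0,0,0,0,0],[0.4,0,0,-2,0,0,0],[0.4,0,0,-6,0,0,0],[0.4,0,0,-11,0,0,0],[0.4,0,0,-17,0,0,0],[0.4,0,0,-20,0,0,0],[0.4,0,0,-20,0,0,0],[0.4,0,0,-20,0,0,0]]]'; python3 - <<'E'
from h import *
im=bot.read_camera("wrist")[:,:,::-1];cv2.imwrite("pics/w23.png",im)
im=bot.read_camera("side")[:,:,::-1];cv2.imwrite("pics/d23.png",im)
im=bot.read_camera("scene")[:,:,::-1];crop(im,190,150,510,390,2.5,"pics/s23.png")
E
```

```text
time: 44.4
tool_pos: [0.4317, -0.0029, 0.185]
tcp_rot: [-2.3, -2.14, 0.001]
wrist_force: [-3.7, -0.5, 7.4]
width: 0.15
time: 45.78
tool_pos: [0.4311, -0.0029, 0.3831]
tcp_rot: [-2.299, -2.139, 0.002]
wrist_force: [-0.3, -0.3, -0.4]
width: 0.6
```

View pics/w23.png

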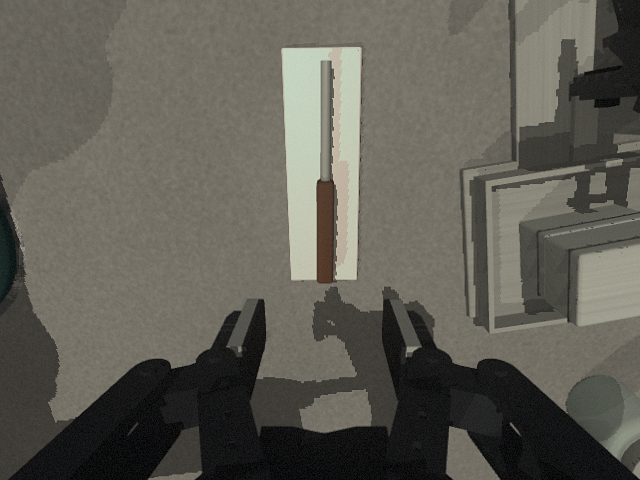

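View pics/d23.png

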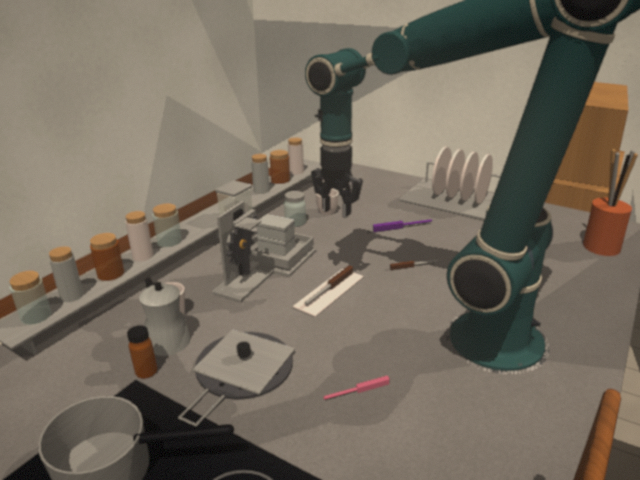

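View pics/s23.png

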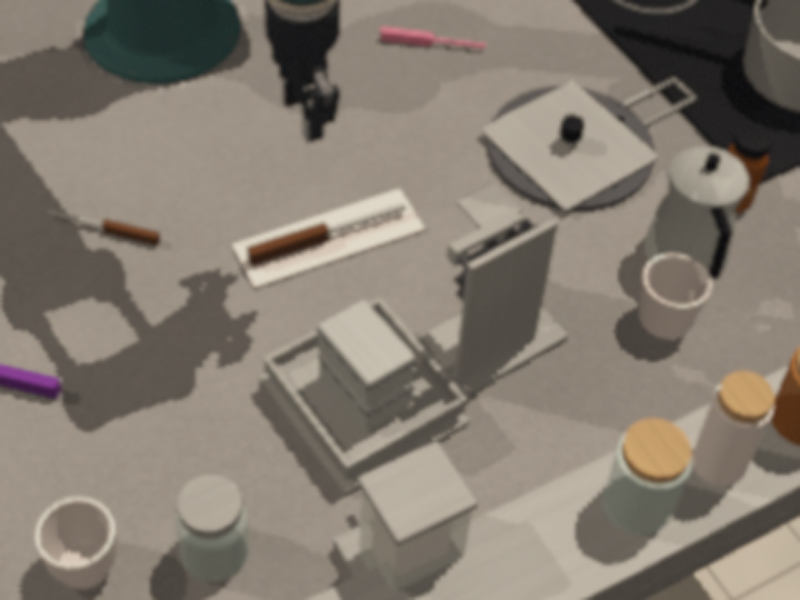

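```bash
python3 -c "
from workcell import bot
print(bot.finish_job())"
```

```text
the job is handed in; nothing more can be done
None
```

The job is handed in at about 46 s of the 210 s allowed; no verdict was reported.

**What I did:**
- I moved the lid by its knob onto the diffuser plate. It was knocked about 3 cm off centre while I was stacking, so I picked it up by the knob and centred it again.
- Only two tins were present. The tall box behind the tray turned out to be a glass dispenser, not a tin. I stacked both tins in the middle of the tray, long sides along the tray's x direction.
- I took the larger brown-handled rod, pushed its tip under the pawl's tab and held the pawl up with the shaft for about 5 s until the tray stopped sinking. Then I laid the rod back lengthwise on its white rest.

**Last checks:**
- **Tray:** a wall corner in the scene view matched the projection for the fully lowered position, and nothing moved over the last 1.5 s of holding.
- **Stack:** it still stands square on the tray.
- **Lid and rod:** the lid is centred on the plate. The rod looks centred and within the rest, but the handle end sits nearly level with the rest's edge.
- **Bystanders:** the cups, pot and jars look unmoved.
- **Arm:** the gripper is open and clear of everything.

**Disagreements:** the scene and side cameras put the plate centre about 12 mm apart. I used the wrist view, which agreed with the scene camera. The highest wrist reading was about 28 N straight up, while setting the lid down.

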